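# Bundle dowel blanks in the clutch-screw cradle

### The job

Make up a dowel bundle in the cradle: drop the grey offcut that lies in its trough into the scrap tray, lay the three dark dowels side by side across the bed, roughly centred, and turn the orange thumb wing clockwise until the cheek is tight and the clutch slips for the first time, stopping there (less than an eighth of a turn of slip). Only then saddle every pale dowel that is there in the gaps of the layer below, so that a pyramid builds up, and let everything come to rest. Do not shove the glue bottle or the loose offcuts round about.

Things in the scene. Friction and masses are not known exactly. Their poses are not given: they have to be found in the camera images.
- cradle: dowel cradle fixed on the table; turns in yaw only. Aluminium bed 40 mm wide (x), 230 long (y -153 to 77), top at z = 12 mm; origin on the table. Dowels lie along its x between a fixed blue cheek (face at y = 60, top 46 mm high) and a moving red cheek on the -y side. The screw's blue housing (52x52, 22 high) is at y = -115.
- jaw_face (a point): centre of the moving red cheek's pushing face (cheek 36 mm wide, 12 mm thick, top 45 mm above the table); it moves to the cradle's +y as the wing is turned clockwise.
- jaw (a joint): travel of the moving cheek (m): 0 fully open (face at cradle y = -52 mm), grows towards the fixed cheek by 6 mm per rad of the collar; a row of three dowels is tight at about 0.016.
- wing_grip (a point): middle of the orange thumb wing, on its vertical axis (cradle x = 0, y = -115 mm), 56.5 mm above the table; turns with the wing. The wing is an upright bar 46 mm long (this point's x), 12 mm thick (its y), from 42 to 70 mm above the table; take it from above across its thickness. A white stripe marks its +x end.
- collar (a joint): turn of the brass collar (radius 17 mm, red stripe, just under the wing) that drives the cheek, rad, clockwise from above positive; starts between 0 and 0.8. It stays where it is left; free, it takes about 0.05 N m.
- wing (a joint): slip of the wing against the collar (rad, clockwise positive): about 0 while both turn together; when the cheek is tight on the row the collar stops, the clutch slips at 0.15 N m and this grows: the wing's white stripe leaves the collar's red one. Over 0.1 is the first slip, over 0.8 is overturned.
- tray: shallow grey scrap tray fixed on the table, 110 x 100 mm outside, 28 mm high, 4 mm walls and floor; origin under its centre.
- waste: small dark-grey sawn offcut, 51 x 25 mm and 24 mm high, lying in the cradle's trough at the start with its length along the row; origin under its centre (within 1 mm), its long side 0.20 rad clockwise of its own x axis.
- dark_a: dark brown round wooden dowel, diameter 32 mm, length 60 mm, flat ends, lying on its side; origin at its centre, own x axis along it. It rolls easily. Take and lay it with a finger on each flat end (they overhang the bed by 10 mm). Always there; belongs in the bottom row: tight, the centres come at cradle (y, z) = (44, 28), (12, 28), (-20, 28) mm, x = 0.
- dark_b: dark brown round wooden dowel, diameter 32 mm, length 60 mm, flat ends, lying on its side; origin at its centre, own x axis along it. It rolls easily. Take and lay it with a finger on each flat end (they overhang the bed by 10 mm). Always there; belongs in the bottom row: tight, the centres come at cradle (y, z) = (44, 28), (12, 28), (-20, 28) mm, x = 0.
- dark_c: dark brown round wooden dowel, diameter 32 mm, length 60 mm, flat ends, lying on its side; origin at its centre, own x axis along it. It rolls easily. Take and lay it with a finger on each flat end (they overhang the bed by 10 mm). Always there; belongs in the bottom row: tight, the centres come at cradle (y, z) = (44, 28), (12, 28), (-20, 28) mm, x = 0.
- pale_a: pale round wooden dowel, diameter 32 mm, length 60 mm, flat ends, lying on its side; origin at its centre, own x axis along it. It rolls easily. Take and lay it with a finger on each flat end (they overhang the bed by 10 mm). May be absent; belongs in a gap of the layer below: centre at cradle (y, z) = (28, 55.7) or (-4, 55.7) mm, a third on those two at (12, 83.4), x = 0.
- pale_b: pale round wooden dowel, diameter 32 mm, length 60 mm, flat ends, lying on its side; origin at its centre, own x axis along it. It rolls easily. Take and lay it with a finger on each flat end (they overhang the bed by 10 mm). May be absent; belongs in a gap of the layer below: centre at cradle (y, z) = (28, 55.7) or (-4, 55.7) mm, a third on those two at (12, 83.4), x = 0.
- pale_c: pale round wooden dowel, diameter 32 mm, length 60 mm, flat ends, lying on its side; origin at its centre, own x axis along it. It rolls easily. Take and lay it with a finger on each flat end (they overhang the bed by 10 mm). May be absent; belongs in a gap of the layer below: centre at cradle (y, z) = (28, 55.7) or (-4, 55.7) mm, a third on those two at (12, 83.4), x = 0.
- glue: yellow glue bottle with black nozzle cap, 50 mm wide, 106 mm high, standing; a bystander; origin under its centre.
- cream_offcut: cream offcut 109x42x20 mm lying on the table, a bystander; origin under its centre.
- brown_chip: brown offcut 42x48x10 mm lying on the table, a bystander; origin under its centre.
- pale_chip: pale offcut 46x58x14 mm lying on the table, a bystander; origin under its centre.
- long_offcut: long pale offcut 38x122x16 mm lying on the table, a bystander; origin under its centre.
- grey_offcut: grey offcut 39x112x22 mm lying on the table, a bystander; origin under its centre.
- stop_front_right: brown strip 306 mm long (along its own x), 14 mm wide and 18 mm high, fixed along the table's edge so that nothing rolls off; origin under its centre.
- stop_front_left: brown strip 306 mm long (along its own x), 14 mm wide and 18 mm high, fixed along the table's edge so that nothing rolls off; origin under its centre.
- stop_right: brown strip 306 mm long (along its own x), 14 mm wide and 18 mm high, fixed along the table's edge so that nothing rolls off; origin under its centre.
- stop_left: brown strip 306 mm long (along its own x), 14 mm wide and 18 mm high, fixed along the table's edge so that nothing rolls off; origin under its centre.

How it is judged (in metres and radians):
On the way, in this order (a step that is already met when the one before it is completed fails the run):
1. the offcut is out of the trough and the three dark dowels lie side by side on the bed between the cheeks, screw not yet slipped (x of dark_a in the frame of cradle between -0.012 and 0.012 m and angle between the x axis of each of dark_a, dark_b, dark_c and the x axis of cradle, either way round below 0.2 rad and z of dark_a in the frame of cradle between 0.023 and 0.033 m and y of dark_a in the frame of cradle between -0.045 and 0.05 m and x of dark_b in the frame of cradle between -0.012 and 0.012 m and z of dark_b in the frame of cradle between 0.023 and 0.033 m and y of dark_b in the frame of cradle between -0.045 and 0.05 m and x of dark_c in the frame of cradle between -0.012 and 0.012 m and z of dark_c in the frame of cradle between 0.023 and 0.033 m and y of dark_c in the frame of cradle between -0.045 and 0.05 m and value of joint wing below 0.08 rad and horizontal distance between waste and cradle above 0.1 m), for 0.2 s.
2. the row is tight against the fixed cheek and the clutch has slipped (x of dark_a in the frame of cradle between -0.012 and 0.012 m and angle between the x axis of each of dark_a, dark_b, dark_c and the x axis of cradle, either way round below 0.2 rad and ((y of dark_a in the frame of cradle between 0.039 and 0.049 m and z of dark_a in the frame of cradle between 0.023 and 0.033 m) or (y of dark_a in the frame of cradle between 0.007 and 0.017 m and z of dark_a in the frame of cradle between 0.023 and 0.033 m) or (y of dark_a in the frame of cradle between -0.025 and -0.015 m and z of dark_a in the frame of cradle between 0.023 and 0.033 m)) and x of dark_b in the frame of cradle between -0.012 and 0.012 m and ((y of dark_b in the frame of cradle between 0.039 and 0.049 m and z of dark_b in the frame of cradle between 0.023 and 0.033 m) or (y of dark_b in the frame of cradle between 0.007 and 0.017 m and z of dark_b in the frame of cradle between 0.023 and 0.033 m) or (y of dark_b in the frame of cradle between -0.025 and -0.015 m and z of dark_b in the frame of cradle between 0.023 and 0.033 m)) and x of dark_c in the frame of cradle between -0.012 and 0.012 m and ((y of dark_c in the frame of cradle between 0.039 and 0.049 m and z of dark_c in the frame of cradle between 0.023 and 0.033 m) or (y of dark_c in the frame of cradle between 0.007 and 0.017 m and z of dark_c in the frame of cradle between 0.023 and 0.033 m) or (y of dark_c in the frame of cradle between -0.025 and -0.015 m and z of dark_c in the frame of cradle between 0.023 and 0.033 m)) and value of joint wing above 0.1 rad), for 0.2 s.
3. every pale dowel is saddled in a gap of the layer below (x of pale_a in the frame of cradle between -0.012 and 0.012 m and angle between the x axis of each of pale_a, pale_b, pale_c and the x axis of cradle, either way round below 0.2 rad and ((y of pale_a in the frame of cradle between 0.023 and 0.033 m and z of pale_a in the frame of cradle between 0.0507 and 0.0607 m) or (y of pale_a in the frame of cradle between -0.009 and 0.001 m and z of pale_a in the frame of cradle between 0.0507 and 0.0607 m) or (y of pale_a in the frame of cradle between 0.007 and 0.017 m and z of pale_a in the frame of cradle between 0.0784 and 0.0884 m)) and x of pale_b in the frame of cradle between -0.012 and 0.012 m and ((y of pale_b in the frame of cradle between 0.023 and 0.033 m and z of pale_b in the frame of cradle between 0.0507 and 0.0607 m) or (y of pale_b in the frame of cradle between -0.009 and 0.001 m and z of pale_b in the frame of cradle between 0.0507 and 0.0607 m) or (y of pale_b in the frame of cradle between 0.007 and 0.017 m and z of pale_b in the frame of cradle between 0.0784 and 0.0884 m)) and x of pale_c in the frame of cradle between -0.012 and 0.012 m and ((y of pale_c in the frame of cradle between 0.023 and 0.033 m and z of pale_c in the frame of cradle between 0.0507 and 0.0607 m) or (y of pale_c in the frame of cradle between -0.009 and 0.001 m and z of pale_c in the frame of cradle between 0.0507 and 0.0607 m) or (y of pale_c in the frame of cradle between 0.007 and 0.017 m and z of pale_c in the frame of cradle between 0.0784 and 0.0884 m))), for 0.2 s.
At the end, for the whole second after the job is handed in: Dark dowels fill the bottom row, every pale one lies in a place above (5 mm in the cradle's y and z, 12 mm along x, 0.2 rad); clutch slip between 0.1 and 0.8 rad; the grey offcut is in the tray; all at rest (all of step 2 and all of step 3 and x of waste in the frame of tray between -0.055 and 0.055 m and y of waste in the frame of tray between -0.05 and 0.05 m and height (world z) of waste below 0.035 m and linear speed of each of dark_a, dark_b, dark_c, pale_a, pale_b, pale_c, waste below 0.02 m/s and value of joint wing below 0.8 rad); the robot touches nothing.
It fails at once if the clutch is overturned (slip over 0.8 rad) (value of joint wing above 0.8 rad).
It fails at once if the glue bottle is knocked over (angle between glue's own z axis and vertical above 0.6 rad).
It fails at once if a bystander is shoved more than 5 cm (distance of any of glue, cream_offcut, brown_chip, pale_chip, long_offcut, grey_offcut from where it was at the start of the episode above 0.05 m).
Of pale_a, pale_b, pale_c only 1 to 3 are there at a start; the rules pass over those that are not, and their reading is None.
At some moment in a run one of pale_a, pale_b, pale_c may be knocked a few centimetres aside while the robot is not near it.
Once in a run the grip may slacken for a moment while it holds something.
It also fails if it takes over 210 s, if anything falls off the work surface, if the arm or the gripper's body presses on something with over 40 N, if the wrist force passes 120 N, or if a joint passes its speed limit or range.

### The arm

A 6-joint arm with a two-finger parallel gripper is mounted at the origin on a cart in front of the work surface, level with it; the furniture and walls round the work are solid. World frame = base frame: x ahead of the robot, y to its left, z up, the work surface at z = 0. Lengths are in mm, angles in degrees, forces in N, time in s.
With the tool pointing down it reaches from about 300 to 850 mm from the base axis. Payload 4.2 kg.
Tool frame: the origin (TCP) lies at the centre of the arm's flange, where the gripper is bolted on; the fingertips stand 191 mm ahead of it and the grasp point (between the pads) lies 172 mm ahead of it; y points along the fingers, x is the direction in which the jaws open and shut, and the axes are right-handed (so a half turn about y gives the same grasp; the last joint's range is limited). The gripper opens to 91 mm and grips with 3 to 60 N. Pads are 32 mm wide; open, the fingers measure 118 mm over their backs; the gripper's body (76 mm by 178 mm) begins 60 mm behind the grasp point.
Start: joints at [-71.505, 18.312, 89.639, -0, 72.044, -1.146], TCP at [193.27, -541.544, 404.776] pointing down, gripper open.
Joint ranges: [-177.97, 177.97], [-48.28, 115.42], [12.27, 149.76], [-77.06, 257.06], [2.81, 150.46], [-146.56, 146.56]. Speed limits (degrees/s): [147.25, 147.25, 180, 180, 180, 180].

### API

Orientations are given as [roll, pitch, yaw] about the fixed x, y, z axes, in that order (R = Rz(yaw) Ry(pitch) Rx(roll)).
In Python, from workcell import env gives the robot as it stands.
- The arm moves only by the tool carry_out, never from a script. Its argument "increments" is a list of rows, each a list of 3 entries, a list of its own where there are three numbers: the turn, a rotation vector about the tool's x, y, z in rad, then the shift along the tool's x, y, z in mm, then the closure, from 0 (fully open) to 1 (shut). In form: [[[wx, wy, wz], [dx, dy, dz], claw], ...]. A call has 1 to 10 rows; each row is the pose to reach, as a shift and turn from the pose commanded when the call began, along the tool's axes at that moment; what a row does not reach only later rows make up. A row lasts 1/12 s, in which the tool goes at most 41.7 mm and 7.16 degrees, less where a joint would pass 70% of its speed; a pose out of reach is approached as far as the arm can. A call with a gripper value outside its range is refused whole. The fingers move at their own pace and stop on an object; "force" is the grip in N (left out, the last holds). Time passes only in rows, so rows that repeat a pose let the fingers close. It gives the time, the measured TCP pose, the force and the opening at its end, in the units of the state.
- env.state(): the state, without advancing time (a new reading comes with each control period).
- env.grab_frame(name): name is "scene" or "top" or "wrist"; returns a dict with "frame" (480x640x3 uint8, blue, green, red), "z_map" (480x640 float32, mm along the optical axis (not along the pixel's ray), 0 where there is no reading), "camera_matrix" (3x3 intrinsics, pixels), "rvec" (rotation vector, rad) and "tvec" (3), from world to camera coordinates, as OpenCV has them; the wrist camera has in their place "hand_eye" (4x4, takes a point from camera to tool coordinates, whose origin is the TCP and whose axes are the tool frame's). Camera axes: x right, y down, z forward; pixel columns grow to the right and rows downward; lengths in mm; the calibration is good to about 2 mm. A picture is of the moment at which its call begins: read the wrist's pose just before it.
- env.job_done(): hands the job in, once; it reports no verdict.
The state is a dict: "time_s": time; "qpos": joint angles; "qvel": joint speeds; "effort": joint torques, N m; "ee_pos": TCP position; "ee_rot": TCP orientation; "force": force on the tool from outside, world axes, zero at the start; "torque": the same for the moment, N m; "gripper_width": finger opening in mm.
Only numpy, scipy, OpenCV 4.12 (cv2) and the standard library are available. Lean on these libraries where they do the work, as an engineer would, in place of code of your own. Each camera call takes 0.05 s, during which the arm holds its last target. There are 200 camera calls.

## Working session

There is one attempt and no reset: what is moved stays moved. The work goes in short steps, Python scripts to look and compute and a tool call to move; the robot and the scene stay as the last step left them, time stands still between calls to the robot, and variables do not carry over. Pictures are saved under pics/ and viewed, about 12 in all and at most 16, crops included, and the job is handed in when it is done.

Besides the shell and the picture viewer there is one more tool, called after ">>>" in YAML: its name, and indented under it one key for each argument. carry_out: Moves the arm, as the interface text tells. Its arguments: {"type":"object","properties":{"increments":{"type":"array","items":{"type":"array"}},"force":{"type":"number"}},"required":["increments"]}

```bash
ls; mkdir -p pics; cat > h.py <<'E'
import numpy as np, cv2
from workcell import env
from scipy.spatial.transform import Rotation as R
def cam(name):
    s=env.state(); f=env.grab_frame(name); K=np.array(f["camera_matrix"])
    if name=="wrist":
        T=np.eye(4); T[:3,:3]=R.from_euler("xyz",s["ee_rot"],degrees=True).as_matrix(); T[:3,3]=s["ee_pos"]
        f["T"]=T@np.array(f["hand_eye"])
    else:
        Rm=cv2.Rodrigues(np.array(f["rvec"],float))[0]; T=np.eye(4); T[:3,:3]=Rm.T; T[:3,3]=-Rm.T@np.array(f["tvec"],float).ravel(); f["T"]=T
    f["K"]=K; return f
def cloud(f):
    K=f["K"]; z=f["z_map"]; v,u=np.mgrid[:z.shape[0],:z.shape[1]]
    p=np.stack([(u-K[0,2])/K[0,0]*z,(v-K[1,2])/K[1,1]*z,z],-1)
    w=p@f["T"][:3,:3].T+f["T"][:3,3]; w[z==0]=np.nan; return w
def ray(f,u,v,h):
    d=f["T"][:3,:3]@np.linalg.inv(f["K"])@np.array([u,v,1.]); o=f["T"][:3,3]; return o+d*(h-o[2])/d[2]
def proj(f,p):
    Ti=np.linalg.inv(f["T"]); c=Ti[:3,:3]@np.asarray(p,float)+Ti[:3,3]; c=f["K"]@c; return c[:2]/c[2]
E
python3 - <<'E'
from h import *
s=env.state(); print({k:np.round(v,2) for k,v in s.items()})
for n in("top","scene"):
    f=cam(n); cv2.imwrite(f"pics/{n}0.png",f["frame"]); print(n,f["T"].round(3).tolist(),f["K"].tolist())
    w=cloud(f)
    np.save(n+"0.npy",w)
E
```

```text
pics
{'time_s': np.float64(0.0), 'qpos': array([-71.51,  18.35,  89.71,  -0.  ,  72.04,  -1.14]), 'qvel': array([-0.01,  0.06,  0.04,  0.12, -0.04,  0.04]), 'effort': array([ -0.  , -41.25, -23.2 ,   0.07,   0.05,  -0.  ]), 'ee_pos': array([ 193.2 , -541.39,  403.9 ]), 'ee_rot': array([-90.  ,   0.1 , -70.36]), 'force': array([-0.22, -0.5 ,  0.71]), 'torque': array([ 0.  ,  0.01, -0.01]), 'gripper_width': np.float64(91.0)}
top [[-0.002, -0.978, 0.207, 184.75], [-1.0, 0.001, -0.004, -10.219], [0.004, -0.207, -0.978, 1699.52], [0.0, 0.0, 0.0, 1.0]] [[604.7139414189489, 0.0, 321.3971508183887], [0.0, 604.7139414189489, 234.90018498404584], [0.0, 0.0, 1.0]]
scene [[-0.51, -0.413, 0.755, -287.273], [-0.86, 0.266, -0.435, 443.187], [-0.021, -0.871, -0.491, 586.889], [0.0, 0.0, 0.0, 1.0]] [[435.94655801359033, 0.0, 316.5687957698602], [0.0, 435.94655801359033, 237.61986433722132], [0.0, 0.0, 1.0]]
```

View pics/top0.png

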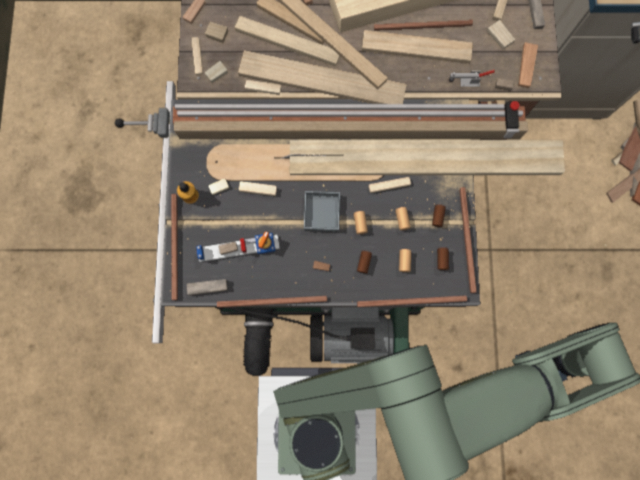

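View pics/scene0.png

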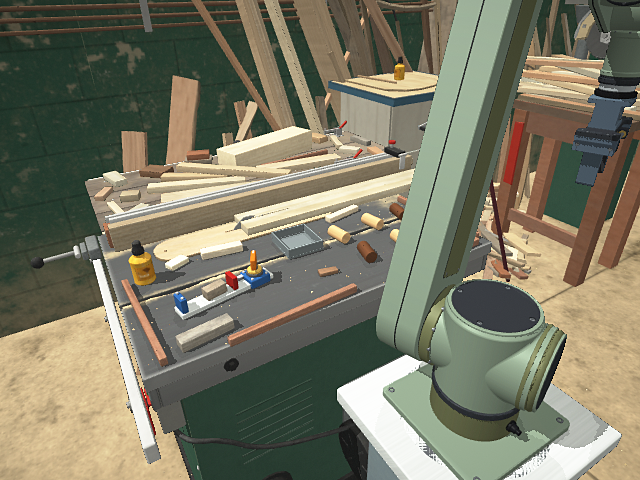

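The top view shows the cradle at about (238,248), with the fixed cheek left at (200,252) and the wing at (265,240). The tray is at (322,212). Dark dowels are at (365,262), (443,259) and (438,215), pale ones at (361,222), (403,218) and (405,260), and the offcut is in the trough at (230,248). I'll take rough positions from this, then look with the wrist camera.

```bash
python3 - <<'E'
from h import *
f=cam("top"); w=cloud(f)
for n,u,v,h in [("housing",265,243,22),("wing",265,240,65),("fixchk",200,252,46),("waste",230,248,36),("tray",322,212,5),("d1",365,262,16),("d2",443,259,16),("d3",438,215,16),("p1",361,222,16),("p2",403,218,16),("p3",405,260,16),("glue",187,191,50),("chip",322,266,10),("grey",207,287,22)]:
    print(n,ray(f,u,v,h).round(), w[v,u].round())
E
```

```text
housing [516. 142.  22.] [512. 140.  41.]
wing [516. 138.  65.] [518. 139.  58.]
fixchk [486. 320.  46.] [487. 321.  40.]
waste [499. 238.  36.] [500. 239.  34.]
tray [611. -19.   5.] [612. -19.  -3.]
d1 [ 462. -140.   16.] [ 460. -139.   31.]
d2 [ 471. -361.   16.] [ 467. -356.   37.]
d3 [ 599. -352.   16.] [ 596. -350.   27.]
p1 [ 578. -131.   16.] [ 574. -130.   33.]
p2 [ 590. -251.   16.] [ 585. -249.   35.]
p3 [ 468. -253.   16.] [ 466. -251.   30.]
glue [661. 363.  50.] [657. 359.  64.]
chip [452. -19.  10.] [452. -19.  14.]
grey [392. 301.  22.] [392. 301.  21.]
```

>>> carry_out:
  increments:
    - [[0,-0.12,0],[-19,-5,39],0]
    - [[0,-0.24,0],[-38,-10,77],0]
    - [[0,-0.36,0],[-57,-15,116],0]
    - [[0,-0.48,0],[-76,-20,155],0]
    - [[0,-0.6,0],[-95,-25,194],0]
    - [[0,-0.72,0],[-115,-30,232],0]
    - [[0,-0.85,0],[-134,-35,271],0]
    - [[0,-0.97,0],[-153,-40,310],0]
    - [[0,-1.1,0],[-172,-45,350],0]
    - [[0,-1.22,0],[-191,-50,387],0]

```text
time_s: 0.98
ee_pos: [482.4, -242.6, 452.7]
ee_rot: [-90.0, 0.0, -0.1]
force: [0.2, -0.4, 0.4]
gripper_width: 91.4
```

```bash
python3 - <<'E'
from h import *
s=env.state(); print({k:np.round(v,2) for k,v in s.items()})
f=cam("wrist"); cv2.imwrite("pics/w1.png",f["frame"]); print(f["hand_eye"].round(3).tolist(),f["K"][0].tolist()); np.savez("w1.npz",frame=f["frame"],w=cloud(f),T=f["T"],K=f["K"])
E
```

```text
{'time_s': np.float64(0.98), 'qpos': array([-2.792e+01,  1.359e+01,  8.935e+01, -1.000e-02,  7.707e+01,
       -2.781e+01]), 'qvel': array([ 51.55,  10.7 , -22.56,  -0.3 ,  11.58, -34.02]), 'effort': array([ -3.65, -39.87, -22.42,   0.17,   0.12,   0.51]), 'ee_pos': array([ 482.37, -242.59,  452.75]), 'ee_rot': array([-9.001e+01,  1.000e-02, -1.000e-01]), 'force': array([ 0.16, -0.44,  0.4 ]), 'torque': array([-0.04, -0.09,  0.01]), 'gripper_width': np.float64(91.44)}
[[1.0, 0.0, 0.0, -0.141], [-0.0, -0.288, 0.958, 19.304], [0.0, -0.958, -0.288, 81.498], [0.0, 0.0, 0.0, 1.0]] [376.49368120124404, 0.0, 324.0449894044749]
```

View pics/w1.png

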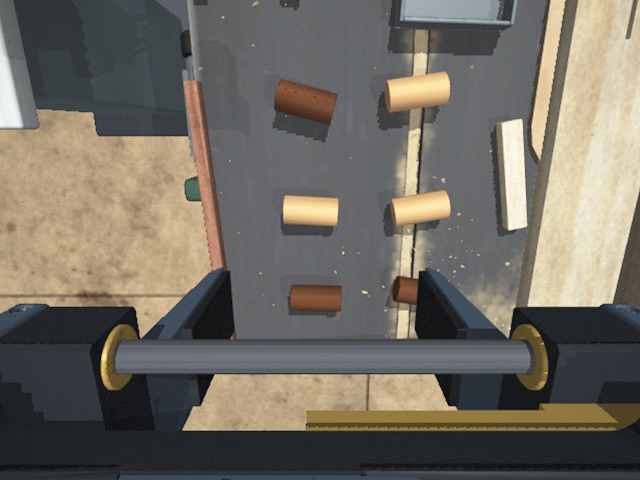

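The wrist view shows dark dowels at (306,102), (316,297) and (405,291, partly hidden) and pale ones at (418,92), (310,211) and (420,209). Next, a view over the cradle.

>>> carry_out:
  increments:
    - [[0,0,0],[0,-10,40],0]
    - [[0,0,0],[0,-20,80],0]
    - [[0,0,0],[0,-30,120],0]
    - [[0,0,0],[0,-40,160],0]
    - [[0,0,0],[0,-50,200],0]
    - [[0,0,0],[0,-60,240],0]
    - [[0,0,0],[0,-60,280],0]
    - [[0,0,0],[0,-60,310],0]
    - [[0,0,0],[0,-60,310],0]
    - [[0,0,0],[0,-60,310],0]

```text
time_s: 1.87
ee_pos: [483.6, 66.7, 512.3]
ee_rot: [-90.0, 0.0, -0.3]
force: [-0.0, -0.7, 0.0]
gripper_width: 91.3
```

```bash
cat > meas.py <<'E'
from h import *
def blobs(d,zlo=8,zhi=40,region=(340,680,-420,420)):
    w=d["w"]; m=(w[...,2]>zlo)&(w[...,2]<zhi)&(w[...,0]>region[0])&(w[...,0]<region[1])&(w[...,1]>region[2])&(w[...,1]<region[3])
    n,l,st,c=cv2.connectedComponentsWithStats(m.astype(np.uint8),connectivity=4)
    for i in range(1,n):
        if st[i,4]<250: continue
        P=w[l==i]; col=d["frame"][l==i].mean(0).round()
        (cx,cy),(a,b),an=cv2.minAreaRect(P[:,:2].astype(np.float32))
        if a<b: a,b,an=b,a,an-90
        an=(an+90)%180-90
        print("px",c[i].round(),"xy",round(cx,1),round(cy,1),"size",round(a,1),round(b,1),"ang",round(an,1),"z95",np.percentile(P[:,2],95).round(1),"bgr",col,st[i,4])
E
python3 - <<'E'
from meas import *
blobs(np.load("w1.npz"),10)
s=env.state(); print(s["ee_pos"],s["ee_rot"])
f=cam("wrist"); cv2.imwrite("pics/w2.png",f["frame"]); d=dict(frame=f["frame"],w=cloud(f),T=f["T"],K=f["K"]); np.savez("w2.npz",**d)
blobs(d,10,80)
E
```

```text
px [459.  19.] xy 609.6 -51.7 size 110.1 25.6 ang -1.7 z95 29.3 bgr [107. 103.  96.] 1444
px [418.  91.] xy 577.4 -124.4 size 60.3 31.2 ang 7.9 z95 32.9 bgr [134. 185. 218.] 2036
px [204. 172.] xy 351.3 -217.1 size 210.3 14.8 ang -86.9 z95 19.8 bgr [100. 122. 169.] 2752
px [305. 101.] xy 463.2 -133.7 size 59.8 31.2 ang -14.1 z95 32.9 bgr [ 49.  69. 107.] 1906
px [505. 141.] xy 677.1 -180.0 size 53.4 10.1 ang -84.5 z95 17.9 bgr [185. 205. 213.] 388
px [421. 207.] xy 589.2 -245.6 size 60.2 31.5 ang 10.2 z95 32.8 bgr [140. 193. 225.] 1630
px [311. 210.] xy 467.3 -248.4 size 60.2 31.7 ang -2.9 z95 33.0 bgr [143. 196. 228.] 1556
px [406. 289.] xy 580.5 -345.3 size 31.1 26.9 ang 79.0 z95 32.7 bgr [ 47.  67. 103.] 615
px [316. 297.] xy 472.6 -354.1 size 59.4 29.2 ang -1.1 z95 33.0 bgr [ 51.  73. 113.] 1326
[483.6449909   66.70500856 512.30169531] [-9.00369593e+01  3.82286217e-02 -3.02230926e-01]
px [247.  17.] xy 398.5 268.8 size 33.4 29.9 ang -83.7 z95 24.0 bgr [145. 155. 161.] 953
px [346.  82.] xy 509.6 199.6 size 181.7 52.1 ang -80.6 z95 70.4 bgr [151. 156. 171.] 5962
px [217. 133.] xy 353.6 125.2 size 305.9 14.9 ang -86.9 z95 19.9 bgr [ 98. 119. 165.] 3319
px [482. 111.] xy 675.5 172.4 size 106.7 19.6 ang 83.5 z95 21.9 bgr [202. 219. 226.] 1341
px [422. 250.] xy 611.3 -13.3 size 110.4 100.3 ang -1.8 z95 29.5 bgr [117. 112. 104.] 1671
px [303. 252.] xy 454.3 -12.4 size 45.5 19.9 ang 78.7 z95 12.2 bgr [106. 135. 174.] 332
px [393. 328.] xy 577.5 -122.0 size 60.3 29.3 ang 8.5 z95 33.1 bgr [142. 196. 228.] 915
px [310. 331.] xy 463.3 -121.6 size 63.1 23.5 ang 2.4 z95 32.3 bgr [ 51.  72. 110.] 632
px [240. 402.] xy 353.2 -248.1 size 104.6 14.4 ang -87.0 z95 19.9 bgr [ 65.  79. 110.] 597
px [397. 399.] xy 588.9 -242.8 size 59.7 28.8 ang 9.6 z95 32.8 bgr [135. 187. 220.] 817
px [314. 401.] xy 468.1 -245.9 size 59.9 30.1 ang -1.5 z95 32.8 bgr [ 93. 129. 158.] 783
```

View pics/w2.png

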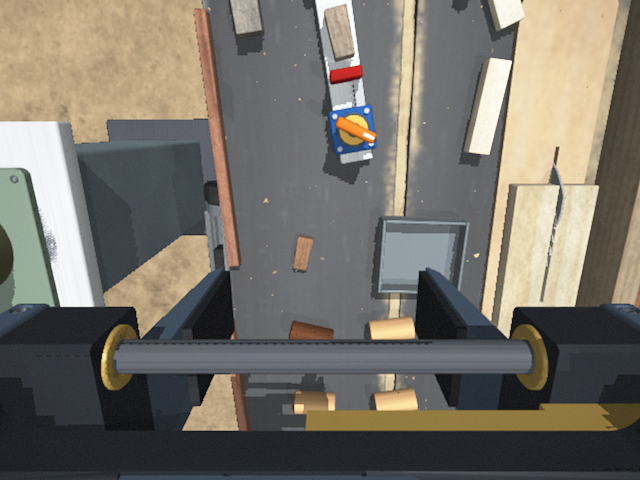

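The depth is good: sizes match and tops read 33 mm. The view has the wing at (355,128), its white end at lower right, and the tray at (423,254), but it cuts off the cradle's far end, so I'll step 110 mm further.

>>> carry_out:
  increments:
    - [[0,0,0],[0,0,40],0]
    - [[0,0,0],[0,0,80],0]
    - [[0,0,0],[0,0,110],0]
    - [[0,0,0],[0,0,110],0]
    - [[0,0,0],[0,0,110],0]

```text
time_s: 2.33
ee_pos: [485.1, 175.3, 512.1]
ee_rot: [-90.1, 0.0, -0.4]
force: [0.4, -0.8, -0.9]
gripper_width: 90.8
```

```bash
python3 - <<'E'
from meas import *
s=env.state(); print(s["ee_pos"],s["ee_rot"])
f=cam("wrist"); cv2.imwrite("pics/w3.png",f["frame"]); d=dict(frame=f["frame"],w=cloud(f),T=f["T"],K=f["K"]); np.savez("w3.npz",**d)
reg=(440,570,90,360)
print("all");blobs(d,6,80,reg)
print("bed");blobs(d,9,14,reg)
print("waste+cheeks");blobs(d,26,48,reg)
print("wing");blobs(d,60,80,reg)
print("housing");blobs(d,15,28,reg)
hsv=cv2.cvtColor(d["frame"],cv2.COLOR_BGR2HSV); w=d["w"]; r=(w[...,0]>440)&(w[...,0]<570)&(w[...,1]>90)&(w[...,1]<360)
for n,lo,hi in [("red",(0,200,90),(4,255,255)),("blue",(105,150,60),(125,255,255)),("orange",(8,180,150),(18,255,255)),("white",(0,0,200),(180,60,255))]:
    m=cv2.inRange(hsv,lo,hi)>0
    k,l,st,c=cv2.connectedComponentsWithStats((m&r).astype(np.uint8))
    for i in range(1,k):
        if st[i,4]<15: continue
        P=w[l==i]; print(n,c[i].round(),st[i,4],np.nanmin(P,0).round(),np.nanmax(P,0).round(),np.nanmean(P,0).round(1))
cv2.imwrite("pics/w3c.png",cv2.resize(d["frame"][20:300,200:520],None,fx=2.2,fy=2.2,interpolation=cv2.INTER_CUBIC))
E
```

```text
[485.09703708 175.28474338 512.13289177] [-9.00727680e+01  4.44134922e-02 -4.43533732e-01]
all
px [340. 151.] xy 505.5 222.8 size 227.7 51.9 ang -80.3 z95 69.4 bgr [162. 162. 170.] 6534
bed
px [334. 123.] xy 500.0 253.6 size 164.5 41.4 ang -81.1 z95 13.7 bgr [206. 205. 202.] 2515
waste+cheeks
px [326.  62.] xy 487.9 326.6 size 36.0 14.3 ang 9.1 z95 47.6 bgr [157.  95.  53.] 468
px [338. 134.] xy 501.9 249.8 size 50.0 24.8 ang -76.4 z95 38.0 bgr [157. 176. 192.] 911
px [344. 171.] xy 508.2 207.1 size 35.9 12.3 ang 9.8 z95 46.7 bgr [ 39.  42. 176.] 352
px [354. 211.] xy 522.7 157.9 size 39.6 16.5 ang -24.7 z95 43.2 bgr [105. 157. 174.] 326
wing
px [353. 226.] xy 518.4 147.4 size 46.5 12.4 ang -25.0 z95 72.1 bgr [ 60. 134. 222.] 445
housing
px [350. 207.] xy 516.2 160.2 size 77.4 51.9 ang -80.2 z95 25.3 bgr [168. 122.  92.] 937
red [343. 172.] 301 [491. 199.  32.] [524. 215.  49.] [507.2 207.9  44.7]
blue [326.  63.] 445 [471. 317.  17.] [505. 335.  49.] [487.6 324.6  43.1]
blue [347. 212.] 546 [490. 112.  -1.] [545. 177.  29.] [514.  154.1  21.8]
orange [351. 224.] 420 [497. 131.  29.] [538. 161.  73.] [515.9 150.   68. ]
white [337.  59.] 25 [496. 326.  47.] [502. 331.  51.] [499.2 328.3  49.4]
white [314.  63.] 27 [473. 322.  46.] [478. 327.  51.] [475.4 324.5  48.9]
white [338. 112.] 1286 [475. 214.  10.] [526. 325.  39.] [502.  275.5  16.1]
white [326. 161.] 31 [485. 208.  10.] [490. 227.  15.] [487.5 217.5  12. ]
white [357. 187.] 147 [521. 174.  11.] [532. 200.  24.] [526.  185.7  20.9]
white [340. 195.] 88 [495. 170.  10.] [517. 179.  17.] [505.6 174.2  12.7]
white [363. 201.] 17 [531. 166.  21.] [536. 171.  27.] [533.6 168.5  24.6]
white [364. 233.] 31 [526. 137.  69.] [537. 144.  73.] [531.3 140.6  71.6]
white [364. 240.] 27 [532. 109.  -1.] [543. 118.  15.] [536.9 114.5  11.9]
```

View pics/w3c.png

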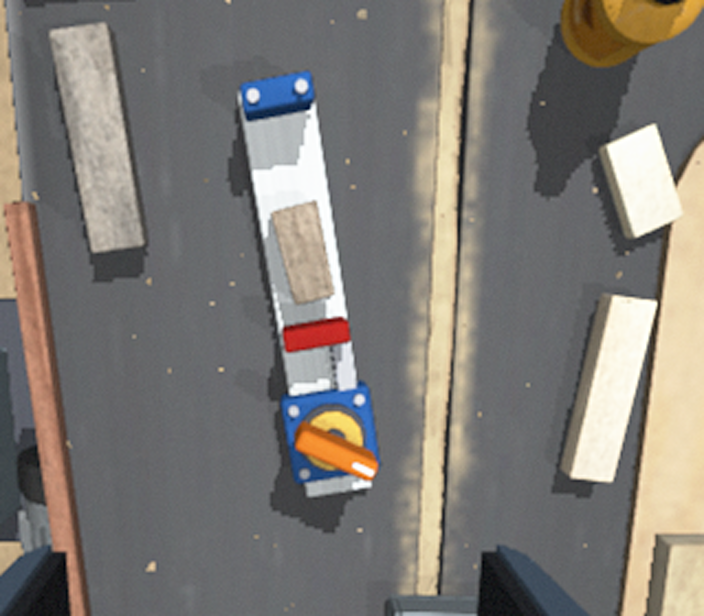

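Cradle estimate: origin about (499.0, 260.5), yaw about 9.7°. The cheek face is at about -48 mm and the collar at about 0.6 rad, which agree. The crop shows the offcut at (302,252), the red cheek at (318,334), and the wing at (337,452) with its white end lower right. Next is the waste grasp.

```bash
cat > go.py <<'E'
import sys
from h import *
C0=np.array([499.0,260.5]); CY=np.radians(9.7)
def cr(x,y): c,s=np.cos(CY),np.sin(CY); return C0+np.array([c*x-s*y,s*x+c*y])
def tocr(p): c,s=np.cos(CY),np.sin(CY); d=np.asarray(p)[:2]-C0; return np.array([c*d[0]+s*d[1],-s*d[0]+c*d[1]])
def go(x,y,z,yaw,cur=None):
    """grasp-point target -> (wy, dx,dy,dz) from measured (or given [x,y,zgrasp,yaw]) pose"""
    if cur is None:
        s=env.state(); p=np.array(s["ee_pos"]); p[2]-=172; yw=s["ee_rot"][2]
    else: p=np.array(cur[:3],float); yw=cur[3]
    a=np.radians(yw); d=np.array([x,y,z])-p
    return np.round([-np.radians(yaw-yw),np.cos(a)*d[0]+np.sin(a)*d[1],-d[2],-np.sin(a)*d[0]+np.cos(a)*d[1]],3)
def chain(pts):
    cur=None
    for p in pts: print(p,"->",go(*p,cur=cur)); cur=p
E
python3 - <<'E'
from go import *
chain([(501.9,249.8,140,13.6),(501.9,249.8,33,13.6),(501.9,249.8,125,13.6),(611,-13,125,0),(611,-13,30,0)])
E
```

```text
(501.9, 249.8, 140, 13.6) -> [ -0.246  16.171 200.267  75.4  ]
(501.9, 249.8, 33, 13.6) -> [ -0.   0. 107.   0.]
(501.9, 249.8, 125, 13.6) -> [ -0.   0. -92.   0.]
(611, -13, 125, 0) -> [ 2.37000e-01  4.42460e+01 -0.00000e+00 -2.81085e+02]
(611, -13, 30, 0) -> [-0.  0. 95.  0.]
```

>>> carry_out:
  increments:
    - [[0,-0.1,0],[6,40,30],0]
    - [[0,-0.2,0],[12,80,60],0]
    - [[0,-0.246,0],[16,120,75.5],0]
    - [[0,-0.246,0],[16,160,75.5],0]
    - [[0,-0.246,0],[16,200,75.5],0.2]
    - [[0,-0.246,0],[16,230,75.5],0.2]
    - [[0,-0.246,0],[16,255,75.5],0.2]
    - [[0,-0.246,0],[16,270,75.5],0.2]
    - [[0,-0.246,0],[16,270,75.5],0.2]
    - [[0,-0.246,0],[16,270,75.5],0.2]

```text
time_s: 3.22
ee_pos: [501.9, 249.3, 242.4]
ee_rot: [-90.0, 0.1, 13.5]
force: [0.6, 1.2, 0.2]
gripper_width: 73.1
```

```bash
python3 - <<'E'
from go import *
s=env.state(); print(s["ee_pos"],s["ee_rot"],s["gripper_width"])
chain([(501.9,249.8,33,13.6)])
E
```

```text
[501.93484558 249.34986459 242.4229831 ] [-9.00421714e+01  7.03902946e-02  1.35058246e+01] 73.08076011720121
(501.9, 249.8, 33, 13.6) -> [-2.0000e-03  7.1000e-02  3.7423e+01  4.4600e-01]
```

>>> carry_out:
  increments:
    - [[0,0,0],[0,20,0.4],0.2]
    - [[0,0,0],[0,37,0.4],0.2]
    - [[0,0,0],[0,37,0.4],0.2]
    - [[0,0,0],[0,37,0.4],1]
    - [[0,0,0],[0,37,0.4],1]
    - [[0,0,0],[0,37,0.4],1]
    - [[0,0,0],[0,37,0.4],1]
    - [[0,0,0],[0,37,0.4],1]
    - [[0,0,0],[0,37,0.4],1]
    - [[0,0,0],[0,37,0.4],1]
  force: 30

```text
time_s: 4.05
ee_pos: [501.2, 251.4, 205.9]
ee_rot: [-90.0, -0.0, 13.6]
force: [0.6, 0.8, 0.8]
gripper_width: 29.4
```

>>> carry_out:
  increments:
    - [[0,0,0],[0,-15,0],1]
    - [[0,0,0],[0,-40,0],1]
    - [[0,0,0],[0,-70,0],1]
    - [[0,0,0],[0,-92,0],1]
    - [[0,0,0],[0,-92,0],1]

```text
time_s: 4.47
ee_pos: [502.4, 252.0, 302.4]
ee_rot: [-89.9, -0.5, 13.6]
force: [1.9, 1.0, 0.7]
gripper_width: 25.0
```

```bash
python3 - <<'E'
from go import *
chain([(611,-13,125,0),(611,-13,32,0)])
E
```

```text
(611, -13, 125, 0) -> [ 2.38000e-01  4.30160e+01  5.35700e+00 -2.83158e+02]
(611, -13, 32, 0) -> [-0.  0. 93.  0.]
```

>>> carry_out:
  increments:
    - [[0,0.05,0],[6,0,-38],1]
    - [[0,0.1,0],[12,0,-76],1]
    - [[0,0.15,0],[18,0,-114],1]
    - [[0,0.2,0],[24,0,-152],1]
    - [[0,0.24,0],[30,0,-190],1]
    - [[0,0.24,0],[36,0,-228],1]
    - [[0,0.24,0],[41,2,-262],1]
    - [[0,0.24,0],[43,5,-283],1]
    - [[0,0.24,0],[43,25,-283],1]
    - [[0,0.24,0],[43,50,-283],1]

```text
time_s: 5.3
ee_pos: [610.6, -15.3, 247.8]
ee_rot: [-90.0, -0.2, -0.3]
force: [-0.1, 0.1, -1.5]
gripper_width: 25.2
```

>>> carry_out:
  increments:
    - [[0,0,0],[0,25,0],1]
    - [[0,0,0],[0,48,0],1]
    - [[0,0,0],[0,48,0],1]
    - [[0,0,0],[0,48,0],1]
    - [[0,0,0],[0,48,0],0.5]
    - [[0,0,0],[0,48,0],0.5]
    - [[0,0,0],[0,48,0],0.5]
    - [[0,0,0],[0,48,0],0.5]
    - [[0,0,0],[0,20,0],0.45]
    - [[0,0,0],[0,-20,0],0.3]

```text
time_s: 6.13
ee_pos: [608.4, -13.4, 264.9]
ee_rot: [-90.0, 0.5, -0.1]
force: [1.1, -0.9, -0.6]
gripper_width: 54.0
```

>>> carry_out:
  increments:
    - [[0,0,0],[0,-30,0],0.2]
    - [[0,0,0],[0,-30,0],0.1]

```text
time_s: 6.3
ee_pos: [611.5, -13.5, 304.8]
ee_rot: [-90.0, -0.8, -0.1]
force: [1.4, 0.3, 0.3]
gripper_width: 67.1
```

```bash
python3 - <<'E'
from go import *
print(env.state()["gripper_width"])
chain([(463.2,-133.7,110,-14.1),(463.2,-133.7,24,-14.1),(463.2,-133.7,110,-14.1)])
E
```

```text
67.14914612212993
(463.2, -133.7, 110, -14.1) -> [   0.244 -148.044   22.829 -120.45 ]
(463.2, -133.7, 24, -14.1) -> [-0.  0. 86.  0.]
(463.2, -133.7, 110, -14.1) -> [ -0.   0. -86.   0.]
```

>>> carry_out:
  increments:
    - [[0,0.06,0],[-30,0,-24],0]
    - [[0,0.12,0],[-60,0,-48],0]
    - [[0,0.18,0],[-90,0,-72],0]
    - [[0,0.244,0],[-120,10,-98],0]
    - [[0,0.244,0],[-148,23,-120.5],0]
    - [[0,0.244,0],[-148,23,-120.5],0]
    - [[0,0.244,0],[-148,23,-120.5],0]
    - [[0,0.244,0],[-148,23,-120.5],0]

```text
time_s: 6.97
ee_pos: [462.0, -133.8, 275.0]
ee_rot: [-90.0, -0.1, -14.1]
force: [0.4, -0.6, 0.4]
gripper_width: 91.0
```

```bash
python3 - <<'E'
from meas import *; from go import *
s=env.state(); print(s["ee_pos"],s["ee_rot"])
f=cam("wrist"); cv2.imwrite("pics/w4.png",f["frame"]); d=dict(frame=f["frame"],w=cloud(f)); blobs(d,10,40)
t=cam("top"); w=cloud(t); m=(abs(w[...,0]-611)<50)&(abs(w[...,1]+13)<45); print("tray top pts",np.nanpercentile(w[m][:,2],[5,50,95]))
im=np.hstack([cv2.resize(t["frame"][170:300,260:460],(480,312)),cv2.resize(f["frame"],(320,240))[:240]] if 0 else [cv2.resize(f["frame"],(400,300)),cv2.resize(t["frame"][180:300,290:450],(400,300),interpolation=cv2.INTER_CUBIC)])
cv2.imwrite("pics/c4.png",im)
chain([(463.2,-133.7,24,-14.1)])
E
```

```text
[ 462.02981238 -133.83552953  275.04445719] [-89.9927168   -0.10271073 -14.13058972]
px [92. 66.] xy 359.7 10.5 size 76.5 15.3 ang -87.2 z95 19.6 bgr [105. 127. 174.] 4194
px [531.  56.] xy 609.0 -33.7 size 108.5 60.8 ang -2.2 z95 29.3 bgr [113. 109. 101.] 4694
px [532.  22.] xy 609.4 -25.4 size 29.0 24.6 ang -88.2 z95 29.7 bgr [130. 146. 160.] 2732
px [261.  68.] xy 454.2 -13.3 size 45.3 20.7 ang 79.3 z95 11.9 bgr [118. 150. 194.] 2033
px [498. 199.] xy 577.2 -124.3 size 60.7 31.9 ang 7.7 z95 32.8 bgr [155. 209. 234.] 5353
px [325. 256.] xy 463.2 -133.4 size 60.1 31.4 ang -14.3 z95 32.9 bgr [ 56.  79. 122.] 4459
px [160. 287.] xy 347.3 -130.7 size 37.9 14.6 ang -89.8 z95 19.6 bgr [110. 134. 185.] 1194
px [368. 392.] xy 467.7 -241.7 size 61.1 23.7 ang -9.2 z95 32.6 bgr [112. 154. 185.] 2909
px [219. 408.] xy 352.5 -234.7 size 52.8 14.4 ang -87.6 z95 19.5 bgr [ 69.  83. 114.] 1013
tray top pts [-1.6738025   5.93305527 30.76234583]
(463.2, -133.7, 24, -14.1) -> [ 1.0000e-03  5.6700e-01  7.9163e+01 -2.1900e-01]
```

View pics/c4.png

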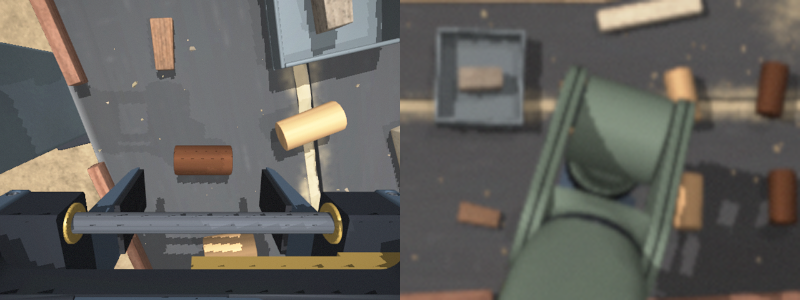

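The offcut lies in the tray, at (480,77) in the right half. Dark dowel re-measured within 0.5 mm. I'll grasp it.

>>> carry_out:
  increments:
    - [[0,0,0],[0.5,35,0],0.1]
    - [[0,0,0],[0.5,65,0],0.2]
    - [[0,0,0],[0.5,79,0],0.2]
    - [[0,0,0],[0.5,79,0],0.2]
    - [[0,0,0],[0.5,79,0],1]
    - [[0,0,0],[0.5,79,0],1]
    - [[0,0,0],[0.5,79,0],1]
    - [[0,0,0],[0.5,79,0],1]
    - [[0,0,0],[0.5,79,0],1]
    - [[0,0,0],[0.5,79,0],1]
  force: 30

```text
time_s: 7.9
ee_pos: [462.5, -133.9, 196.8]
ee_rot: [-90.0, -0.2, -14.1]
force: [0.8, 0.6, 5.9]
gripper_width: 59.8
```

>>> carry_out:
  increments:
    - [[0,0,0],[0,-20,0],1]
    - [[0,0,0],[0,-60,0],1]
    - [[0,0,0],[0,-96,0],1]
    - [[0,0,0],[0,-96,0],1]
    - [[0,0,0],[0,-96,0],1]

```text
time_s: 8.32
ee_pos: [462.3, -134.0, 293.7]
ee_rot: [-90.0, -0.3, -14.1]
force: [-0.7, 0.1, -1.7]
gripper_width: 60.2
```

```bash
python3 - <<'E'
from go import *
a=cr(0,42.5)
chain([(*a,120,9.7),(*a,37,9.7)])
E
```

```text
(np.float64(491.8392013684874), np.float64(302.39239743627627), 120, 9.7) -> [-4.15000e-01 -7.76620e+01  1.71700e+00  4.30473e+02]
(np.float64(491.8392013684874), np.float64(302.39239743627627), 37, 9.7) -> [-0.  0. 83.  0.]
```

>>> carry_out:
  increments:
    - [[0,-0.05,0],[-7,2,39],1]
    - [[0,-0.1,0],[-14,2,78],1]
    - [[0,-0.15,0],[-21,2,117],1]
    - [[0,-0.2,0],[-28,2,156],1]
    - [[0,-0.25,0],[-35,2,195],1]
    - [[0,-0.3,0],[-42,2,234],1]
    - [[0,-0.35,0],[-49,2,273],1]
    - [[0,-0.4,0],[-56,2,312],1]
    - [[0,-0.415,0],[-63,2,351],1]
    - [[0,-0.415,0],[-70,2,390],1]

```text
time_s: 9.15
ee_pos: [488.2, 263.1, 287.7]
ee_rot: [-90.1, 0.2, 9.7]
force: [0.8, -0.5, -0.7]
gripper_width: 59.8
```

```bash
python3 - <<'E'
from go import *
print(env.state()["gripper_width"])
E
```

```text
59.809472169724444
```

>>> carry_out:
  increments:
    - [[0,0,0],[9,0,38],1]
    - [[0,0,0],[9,0,40.5],1]
    - [[0,0,0],[9,0,40.5],1]
    - [[0,0,0],[9,0,40.5],1]

```text
time_s: 9.48
ee_pos: [490.5, 302.4, 287.9]
ee_rot: [-90.1, 0.2, 9.7]
force: [0.7, 0.5, -0.5]
gripper_width: 60.1
```

```bash
python3 - <<'E'
from go import *
s=env.state();print(s["gripper_width"],s["ee_pos"],s["ee_rot"])
a=cr(0,42.5)
chain([(*a,37,9.7)])
E
```

```text
60.111393829540425 [490.45577064 302.40479028 287.91665487] [-90.11703821   0.20966222   9.72985053]
(np.float64(491.8392013684874), np.float64(302.39239743627627), 37, 9.7) -> [ 1.0000e-03  1.3610e+00  7.8917e+01 -2.4600e-01]
```

>>> carry_out:
  increments:
    - [[0,0,0],[1.4,30,0],1]
    - [[0,0,0],[1.4,55,0],1]
    - [[0,0,0],[1.4,70,0],1]
    - [[0,0,0],[1.4,77,0],1]
    - [[0,0,0],[1.4,77,0],1]
    - [[0,0,0],[1.4,77,0],1]

```text
time_s: 9.98
ee_pos: [492.8, 302.2, 212.8]
ee_rot: [-90.0, 0.0, 9.6]
force: [0.2, 0.2, 0.4]
gripper_width: 59.9
```

```bash
python3 - <<'E'
from go import *
s=env.state();print(s["gripper_width"],s["ee_pos"],s["force"],tocr(s["ee_pos"]))
f=cam("wrist"); cv2.imwrite("pics/w5.png",f["frame"])
E
```

```text
59.91159645061044 [492.76705687 302.18615096 212.80415955] [0.22317097 0.19664189 0.40926758] [ 0.87984004 42.14036834]
```

View pics/w5.png

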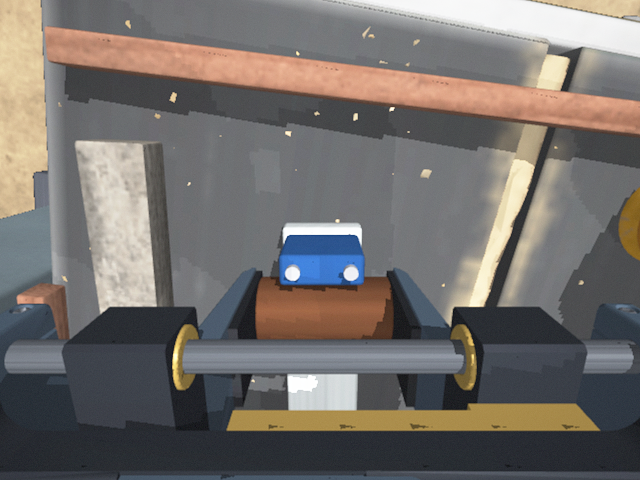

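The wrist view shows the dowel held at (325,305), centred behind the blue cheek at (321,262) and still about 4 mm above the bed. I'll lower and release.

>>> carry_out:
  increments:
    - [[0,0,0],[-0.5,2,0],1]
    - [[0,0,0],[-0.5,4,0],1]
    - [[0,0,0],[-0.5,4,0],1]
    - [[0,0,0],[-0.5,4,0],0.22]
    - [[0,0,0],[-0.5,4,0],0.2]
    - [[0,0,0],[-0.5,4,0],0.2]
    - [[0,0,0],[-0.5,4,0],0.2]
    - [[0,0,0],[-0.5,-10,0],0.2]
    - [[0,0,0],[-0.5,-45,0],0.2]
    - [[0,0,0],[-0.5,-84,0],0.2]

```text
time_s: 10.87
ee_pos: [491.4, 302.7, 295.6]
ee_rot: [-90.1, 0.3, 9.7]
force: [1.3, 0.4, -0.7]
gripper_width: 73.3
```

```bash
python3 - <<'E'
from go import *
print(env.state()["gripper_width"])
chain([(472.6,-354.1,110,-1.1)])
E
```

```text
73.34829545538057
(472.6, -354.1, 110, -1.1) -> [ 1.88000e-01 -1.29015e+02  1.35510e+01 -6.44289e+02]
```

>>> carry_out:
  increments:
    - [[0,0,0],[-8,0,-40],0.1]
    - [[0,0,0],[-16,0,-80],0.1]
    - [[0,0,0],[-24,0,-120],0.1]
    - [[0,0,0],[-32,0,-160],0.1]
    - [[0,0,0],[-40,0,-200],0.1]
    - [[0,0,0],[-48,0,-240],0.1]
    - [[0,0,0],[-56,0,-280],0.1]
    - [[0,0,0],[-64,0,-320],0.1]

```text
time_s: 11.53
ee_pos: [482.3, -25.0, 296.9]
ee_rot: [-90.0, -0.0, 9.7]
force: [0.2, -1.1, -0.8]
gripper_width: 82.3
```

>>> carry_out:
  increments:
    - [[0,0.1,0],[-8,0,-40],0]
    - [[0,0.188,0],[-16,0,-80],0]
    - [[0,0.188,0],[-24,0,-120],0]
    - [[0,0.188,0],[-32,0,-160],0]
    - [[0,0.188,0],[-40,0,-200],0]
    - [[0,0.188,0],[-48,0,-240],0]
    - [[0,0.188,0],[-56,5,-280],0]
    - [[0,0.188,0],[-65,13,-324],0]
    - [[0,0.188,0],[-65,13,-324],0]
    - [[0,0.188,0],[-65,13,-324],0]

```text
time_s: 12.37
ee_pos: [472.7, -355.6, 282.8]
ee_rot: [-90.0, 0.0, -1.3]
force: [0.3, 0.5, -0.8]
gripper_width: 91.0
```

```bash
python3 - <<'E'
from meas import *; from go import *
s=env.state(); print(s["ee_pos"],s["ee_rot"])
f=cam("wrist"); d=dict(frame=f["frame"],w=cloud(f)); blobs(d,10,40)
chain([(472.6,-354.1,24,-1.1)])
E
```

```text
[ 472.65677552 -355.64563967  282.83365219] [-8.99803159e+01  3.56737564e-02 -1.29897448e+00]
px [138. 148.] xy 355.4 -299.7 size 201.1 15.3 ang -87.0 z95 19.6 bgr [101. 122. 168.] 8324
px [518.  74.] xy 588.9 -246.0 size 60.9 31.3 ang 10.1 z95 32.8 bgr [138. 190. 220.] 6502
px [311.  84.] xy 467.2 -248.5 size 60.0 31.4 ang -3.1 z95 32.8 bgr [147. 200. 228.] 5801
px [510. 240.] xy 596.8 -349.0 size 60.7 31.6 ang -10.7 z95 32.8 bgr [ 51.  73. 113.] 4684
px [324. 253.] xy 472.3 -356.0 size 60.3 31.8 ang -1.8 z95 32.8 bgr [ 56.  79. 123.] 4173
(472.6, -354.1, 24, -1.1) -> [-2.0000e-03 -1.7400e-01  8.7133e+01 -1.3600e-01]
```

>>> carry_out:
  increments:
    - [[0,0,0],[-0.2,40,-1.3],0.1]
    - [[0,0,0],[-0.2,70,-1.3],0.2]
    - [[0,0,0],[-0.2,87,-1.3],0.2]
    - [[0,0,0],[-0.2,87,-1.3],0.2]
    - [[0,0,0],[-0.2,87,-1.3],1]
    - [[0,0,0],[-0.2,87,-1.3],1]
    - [[0,0,0],[-0.2,87,-1.3],1]
    - [[0,0,0],[-0.2,87,-1.3],1]
    - [[0,0,0],[-0.2,87,-1.3],1]
    - [[0,0,0],[-0.2,87,-1.3],1]
  force: 30

```text
time_s: 13.25
ee_pos: [473.5, -354.9, 198.4]
ee_rot: [-90.1, -0.2, -1.1]
force: [-0.3, 2.5, 6.3]
gripper_width: 59.7
```

>>> carry_out:
  increments:
    - [[0,0,0],[0,-20,0],1]
    - [[0,0,0],[0,-60,0],1]
    - [[0,0,0],[0,-96,0],1]
    - [[0,0,0],[0,-96,0],1]

```text
time_s: 13.58
ee_pos: [474.5, -356.1, 300.4]
ee_rot: [-90.5, -0.7, -1.1]
force: [2.2, -0.8, 0.7]
gripper_width: 59.7
```

```bash
python3 - <<'E'
from go import *
print(env.state()["gripper_width"])
a=cr(0,9)
chain([(*a,120,9.7),(*a,37,9.7)])
E
```

```text
59.686869923229196
(np.float64(497.48359558391496), np.float64(269.37133122179966), 120, 9.7) -> [-1.88000e-01  1.10740e+01  8.42400e+00  6.25794e+02]
(np.float64(497.48359558391496), np.float64(269.37133122179966), 37, 9.7) -> [-0.  0. 83.  0.]
```

>>> carry_out:
  increments:
    - [[0,0,0],[0,0,40],1]
    - [[0,0,0],[1,0,80],1]
    - [[0,0,0],[2,0,120],1]
    - [[0,0,0],[3,0,160],1]
    - [[0,0,0],[4,0,200],1]
    - [[0,0,0],[5,0,240],1]
    - [[0,0,0],[5,0,280],1]
    - [[0,0,0],[5,0,320],1]

```text
time_s: 14.25
ee_pos: [483.6, -33.2, 293.0]
ee_rot: [-90.0, -0.1, -1.1]
force: [0.0, 0.6, -0.1]
gripper_width: 60.0
```

>>> carry_out:
  increments:
    - [[0,-0.1,0],[0,0,40],1]
    - [[0,-0.188,0],[1,0,80],1]
    - [[0,-0.188,0],[2,0,120],1]
    - [[0,-0.188,0],[3,0,160],1]
    - [[0,-0.188,0],[4,0,200],1]
    - [[0,-0.188,0],[5,0,240],1]
    - [[0,-0.188,0],[6,0,280],1]
    - [[0,-0.188,0],[6,0,305],1]
    - [[0,-0.188,0],[6,0,305],1]
    - [[0,-0.188,0],[6,0,305],1]

```text
time_s: 15.08
ee_pos: [495.5, 270.9, 292.5]
ee_rot: [-90.0, -0.0, 9.8]
force: [0.4, -1.3, -0.3]
gripper_width: 59.9
```

```bash
python3 - <<'E'
from meas import *; from go import *
print(env.state()["gripper_width"])
f=cam("wrist"); d=dict(frame=f["frame"],w=cloud(f)); blobs(d,36,60,(440,560,180,350));cv2.imwrite("pics/w6.png",f["frame"])
w=d["w"]; hsv=cv2.cvtColor(d["frame"],cv2.COLOR_BGR2HSV); m=(w[...,2]>28)&(w[...,2]<50)&(hsv[...,0]<15)&(hsv[...,1]>80)&(w[...,1]>270)&(w[...,1]<330)&(abs(w[...,0]-490)<50)
P=w[m]; q=np.array([tocr(p) for p in P]); print("dowel1 crest:",len(P), q[P[:,2]>np.percentile(P[:,2],70)].mean(0), q.min(0),q.max(0), P[:,2].max())
chain([(*cr(0,9),37,9.7)])
E
```

```text
59.8852623639494
px [327. 172.] xy 487.6 326.8 size 36.0 14.3 ang 10.0 z95 49.7 bgr [188. 123.  77.] 1470
px [328. 208.] xy 492.3 303.2 size 60.2 28.1 ang 9.7 z95 44.9 bgr [ 54.  78. 121.] 4000
dowel1 crest: 4322 [ 0.43196272 43.52787486] [-29.51901678  28.33834193] [29.96858975 58.91940108] 46.38219267918211
(np.float64(497.48359558391496), np.float64(269.37133122179966), 37, 9.7) -> [ 1.0000e-03  1.8790e+00  8.3464e+01 -7.6000e-01]
```

>>> carry_out:
  increments:
    - [[0,0,0],[1.8,30,-0.5],1]
    - [[0,0,0],[1.8,58,-0.5],1]
    - [[0,0,0],[1.8,74,-0.5],1]
    - [[0,0,0],[1.8,80,-0.5],1]
    - [[0,0,0],[1.8,80,-0.5],1]
    - [[0,0,0],[1.8,80,-0.5],1]

```text
time_s: 15.63
ee_pos: [498.1, 268.8, 213.2]
ee_rot: [-90.0, -0.0, 9.6]
force: [0.2, 0.4, -0.7]
gripper_width: 59.9
```

```bash
python3 - <<'E'
from go import *
s=env.state();print(s["gripper_width"],s["ee_pos"],s["force"],tocr(s["ee_pos"]))
E
```

```text
59.856687769665264 [498.10232687 268.7626193  213.19442472] [ 0.16771464  0.39598941 -0.65658749] [0.50732408 8.29574089]
```

>>> carry_out:
  increments:
    - [[0,0,0],[0,2,0],1]
    - [[0,0,0],[0,3,0],1]
    - [[0,0,0],[0,3,0],1]
    - [[0,0,0],[0,3,0],0.22]
    - [[0,0,0],[0,3,0],0.2]
    - [[0,0,0],[0,3,0],0.2]
    - [[0,0,0],[0,3,0],0.2]
    - [[0,0,0],[0,-10,0],0.2]
    - [[0,0,0],[0,-45,0],0.2]
    - [[0,0,0],[0,-84,0],0.2]

```text
time_s: 16.47
ee_pos: [496.9, 269.4, 295.5]
ee_rot: [-90.1, 0.3, 9.7]
force: [0.2, 0.2, -0.6]
gripper_width: 73.0
```

```bash
python3 - <<'E'
from go import *
print(env.state()["gripper_width"])
chain([(596.8,-349.0,110,-10.7)])
E
```

```text
72.97630069061024
(596.8, -349.0, 110, -10.7) -> [ 3.56000e-01 -5.65300e+00  1.34750e+01 -6.26432e+02]
```

>>> carry_out:
  increments:
    - [[0,0,0],[0,0,-40],0.1]
    - [[0,0,0],[-1,0,-80],0.1]
    - [[0,0,0],[-2,0,-120],0.1]
    - [[0,0,0],[-3,0,-160],0.1]
    - [[0,0,0],[-3,0,-200],0.1]
    - [[0,0,0],[-3,0,-240],0.1]
    - [[0,0,0],[-3,0,-280],0.1]
    - [[0,0,0],[-3,0,-320],0.1]

```text
time_s: 17.13
ee_pos: [548.4, -48.1, 296.8]
ee_rot: [-90.0, -0.0, 9.7]
force: [1.0, 0.5, -0.7]
gripper_width: 82.1
```

>>> carry_out:
  increments:
    - [[0,0.1,0],[0,0,-40],0]
    - [[0,0.2,0],[-1,0,-80],0]
    - [[0,0.3,0],[-2,0,-120],0]
    - [[0,0.356,0],[-2,0,-160],0]
    - [[0,0.356,0],[-2,0,-200],0]
    - [[0,0.356,0],[-3,0,-240],0]
    - [[0,0.356,0],[-3,5,-280],0]
    - [[0,0.356,0],[-3,13,-306],0]
    - [[0,0.356,0],[-3,13,-306],0]
    - [[0,0.356,0],[-3,13,-306],0]

```text
time_s: 17.97
ee_pos: [596.6, -349.5, 282.4]
ee_rot: [-89.9, 0.1, -10.8]
force: [0.5, 0.7, -0.5]
gripper_width: 91.4
```

```bash
python3 - <<'E'
from meas import *; from go import *
s=env.state(); print(s["ee_pos"],s["ee_rot"])
f=cam("wrist"); d=dict(frame=f["frame"],w=cloud(f)); blobs(d,10,40)
chain([(596.8,-349,25,-10.7)])
E
```

```text
[ 596.64262961 -349.51390715  282.36591698] [-89.93786701   0.11337543 -10.84615945]
px [281.  97.] xy 589.2 -245.9 size 60.0 31.5 ang 10.1 z95 32.9 bgr [141. 195. 225.] 5675
px [ 90. 140.] xy 467.5 -248.6 size 61.2 31.2 ang -3.0 z95 32.8 bgr [122. 170. 203.] 5816
px [326. 252.] xy 597.2 -348.8 size 60.1 31.8 ang -11.1 z95 32.8 bgr [ 52.  75. 115.] 4238
px [  5. 297.] xy 364.0 -337.2 size 25.6 6.4 ang 79.9 z95 18.9 bgr [ 67.  81. 112.] 337
px [383. 331.] xy 623.0 -419.1 size 59.1 4.2 ang 3.0 z95 19.2 bgr [ 82.  99. 135.] 580
(596.8, -349, 25, -10.7) -> [-1.0000e-03  1.5300e-01  8.5978e+01 -7.2400e-01]
```

>>> carry_out:
  increments:
    - [[0,0,0],[0.2,40,0],0.1]
    - [[0,0,0],[0.2,70,0],0.2]
    - [[0,0,0],[0.2,87,0],0.2]
    - [[0,0,0],[0.2,87,0],0.2]
    - [[0,0,0],[0.2,87,0],1]
    - [[0,0,0],[0.2,87,0],1]
    - [[0,0,0],[0.2,87,0],1]
    - [[0,0,0],[0.2,87,0],1]
    - [[0,0,0],[0.2,87,0],1]
    - [[0,0,0],[0.2,87,0],1]
  force: 30

```text
time_s: 18.85
ee_pos: [597.7, -348.3, 198.7]
ee_rot: [-90.0, -0.2, -10.7]
force: [0.4, 2.5, 6.6]
gripper_width: 59.9
```

>>> carry_out:
  increments:
    - [[0,0,0],[0,-20,0],1]
    - [[0,0,0],[0,-60,0],1]
    - [[0,0,0],[0,-96,0],1]
    - [[0,0,0],[0,-96,0],1]

```text
time_s: 19.18
ee_pos: [598.7, -349.5, 301.6]
ee_rot: [-90.3, -0.8, -10.7]
force: [1.2, -1.3, 0.4]
gripper_width: 59.8
```

```bash
python3 - <<'E'
from go import *
print(env.state()["gripper_width"])
a=cr(0,-25)
chain([(*a,120,9.7),(*a,37,9.7)])
E
```

```text
59.8287948836678
(np.float64(503.2122344891251), np.float64(235.85741327277867), 120, 9.7) -> [-3.56000e-01 -2.02736e+02  9.58500e+00  5.57382e+02]
(np.float64(503.2122344891251), np.float64(235.85741327277867), 37, 9.7) -> [-0.  0. 83.  0.]
```

>>> carry_out:
  increments:
    - [[0,0,0],[-14,0,37],1]
    - [[0,0,0],[-28,0,74],1]
    - [[0,0,0],[-42,0,111],1]
    - [[0,0,0],[-56,0,148],1]
    - [[0,0,0],[-70,0,185],1]
    - [[0,0,0],[-84,0,222],1]
    - [[0,0,0],[-98,0,259],1]
    - [[0,0,0],[-112,0,296],1]

```text
time_s: 19.85
ee_pos: [541.4, -35.2, 293.0]
ee_rot: [-90.0, -0.1, -10.7]
force: [0.8, 0.4, -1.1]
gripper_width: 59.6
```

>>> carry_out:
  increments:
    - [[0,-0.1,0],[-14,0,37],1]
    - [[0,-0.2,0],[-28,0,74],1]
    - [[0,-0.3,0],[-42,0,111],1]
    - [[0,-0.356,0],[-56,0,148],1]
    - [[0,-0.356,0],[-70,0,185],1]
    - [[0,-0.356,0],[-84,0,222],1]
    - [[0,-0.356,0],[-90,0,261],1]
    - [[0,-0.356,0],[-90,0,261],1]
    - [[0,-0.356,0],[-90,0,261],1]

```text
time_s: 20.6
ee_pos: [502.0, 238.1, 292.7]
ee_rot: [-90.0, -0.0, 9.9]
force: [1.1, 0.9, 0.0]
gripper_width: 59.4
```

```bash
cat > row.py <<'E'
from meas import *; from go import *
def row(name=None,lo=36,hi=60):
    f=cam("wrist"); d=dict(frame=f["frame"],w=cloud(f))
    if name: cv2.imwrite(name,f["frame"])
    w=d["w"]; reg=(440,560,170,350); hs=cv2.cvtColor(f["frame"],cv2.COLOR_BGR2HSV)
    m=(w[...,2]>lo)&(w[...,2]<hi)&(w[...,0]>440)&(w[...,0]<560)&(w[...,1]>120)&(w[...,1]<350)
    n,l,st,c=cv2.connectedComponentsWithStats(m.astype(np.uint8),connectivity=4)
    for i in range(1,n):
        if st[i,4]<150: continue
        P=w[l==i]; Q=np.array([tocr(p) for p in P]); (cx,cy),(a,b),an=cv2.minAreaRect(Q.astype(np.float32)); print(c[i].round(),"cr",round(cx,1),round(cy,1),"size",round(a,1),round(b,1),"an",round(an,1),"zmax",np.percentile(P[:,2],98).round(1),f["frame"][l==i].mean(0).round(),st[i,4])
    return f
E
python3 - <<'E'
from row import *
s=env.state(); print(s["gripper_width"],s["ee_pos"],s["ee_rot"])
row("pics/w7.png",38)
chain([(*cr(0,-25),37,9.7)])
E
```

```text
59.38137341672881 [502.01212407 238.12918107 292.72566982] [-9.00156960e+01 -4.73680501e-02  9.89845654e+00]
[326. 113.] cr -0.0 67.4 size 35.9 13.7 an 0.2 zmax 50.2 [195. 130.  85.] 1595
[326. 155.] cr 0.5 42.8 size 59.9 26.3 an 0.2 zmax 45.4 [ 55.  78. 122.] 4207
[327. 212.] cr 1.3 8.0 size 59.8 26.2 an 0.2 zmax 45.3 [ 56.  81. 125.] 3718
[330. 385.] cr 1.6 -109.1 size 10.7 45.5 an 67.5 zmax 59.7 [ 29.  63. 107.] 666
(np.float64(503.2122344891251), np.float64(235.85741327277867), 37, 9.7) -> [ 2.0000e-03  9.7900e-01  8.3582e+01 -1.0860e+00]
```

>>> carry_out:
  increments:
    - [[0,0,0],[0.3,30,-2],1]
    - [[0,0,0],[0.3,58,-2],1]
    - [[0,0,0],[0.3,74,-2],1]
    - [[0,0,0],[0.3,80,-2],1]
    - [[0,0,0],[0.3,80,-2],1]
    - [[0,0,0],[0.3,80,-2],1]

```text
time_s: 21.15
ee_pos: [503.4, 233.3, 213.0]
ee_rot: [-90.0, -0.0, 9.6]
force: [0.7, 0.3, -0.3]
gripper_width: 59.7
```

```bash
python3 - <<'E'
from row import *
s=env.state();print(s["gripper_width"],s["ee_pos"],s["force"],tocr(s["ee_pos"]))
row(None,38)
E
```

```text
59.67823977337758 [503.44287387 233.34535991 213.02047603] [ 0.69624361  0.31335639 -0.3050609 ] [ -0.19591227 -27.515     ]
[324.  92.] cr -0.2 67.0 size 36.1 13.8 an 0.0 zmax 50.3 [209. 138.  86.] 3939
[325. 156.] cr 0.4 43.2 size 26.1 60.1 an 89.9 zmax 45.2 [ 58.  83. 129.] 9748
[327. 240.] cr 0.9 8.0 size 60.2 26.5 an 0.1 zmax 45.2 [ 60.  86. 133.] 7983
[325. 311.] cr -0.1 -22.5 size 26.7 82.1 an 89.8 zmax 58.4 [ 62.  80. 116.] 8503
[324. 379.] cr -0.3 -56.4 size 7.8 35.4 an 89.9 zmax 46.8 [ 45.  48. 184.] 830
```

>>> carry_out:
  increments:
    - [[0,0,0],[0,1,1],1]
    - [[0,0,0],[0,3,1],1]
    - [[0,0,0],[0,3,1],1]
    - [[0,0,0],[0,3,1],0.22]
    - [[0,0,0],[0,3,1],0.2]
    - [[0,0,0],[0,3,1],0.2]
    - [[0,0,0],[0,3,1],0.2]
    - [[0,0,0],[0,-10,1],0.2]
    - [[0,0,0],[0,-45,1],0.2]
    - [[0,0,0],[0,-84,1],0.2]

```text
time_s: 22.03
ee_pos: [502.0, 235.2, 295.4]
ee_rot: [-90.1, 0.3, 9.7]
force: [1.2, 0.3, -0.2]
gripper_width: 72.8
```

>>> carry_out:
  increments:
    - [[0,0,0],[0,-30,-40],0.1]
    - [[0,0,0],[0,-50,-70],0]
    - [[0,0,0],[0,-60,-80],0]
    - [[0,0,0],[0,-60,-80],0]
    - [[0,0,0],[0,-60,-80],0]

```text
time_s: 22.45
ee_pos: [516.2, 156.2, 357.0]
ee_rot: [-90.0, -0.1, 9.6]
force: [-0.3, 1.0, -0.6]
gripper_width: 91.3
```

```bash
python3 - <<'E'
from row import *
row("pics/w8.png",38); row(None,62,85)
chain([(518.4,147.4,100,65),(518.4,147.4,58,65)])
E
```

```text
[324.   1.] cr -0.0 60.2 size 34.6 1.4 an 0.3 zmax 45.4 [82. 49. 25.] 172
[325.  30.] cr 0.5 42.8 size 26.2 60.1 an 89.9 zmax 45.4 [ 49.  71. 111.] 3369
[326.  84.] cr 1.2 7.5 size 26.1 59.8 an 89.9 zmax 45.3 [ 50.  72. 113.] 3013
[325. 132.] cr 0.7 -26.8 size 25.7 60.0 an 89.9 zmax 45.3 [ 51.  73. 114.] 2717
[324. 169.] cr -0.3 -54.0 size 35.6 11.6 an 0.1 zmax 46.9 [ 39.  43. 186.] 741
[326. 240.] cr 1.8 -109.7 size 7.6 45.4 an 64.5 zmax 59.8 [ 57. 102. 160.] 297
[325. 254.] cr -0.3 -114.5 size 12.5 46.2 an 56.2 zmax 72.5 [ 62. 143. 232.] 1023
(518.4, 147.4, 100, 65) -> [ -0.965   0.922  83.476 -10.053]
(518.4, 147.4, 58, 65) -> [-0.  0. 42.  0.]
```

View pics/w8.png

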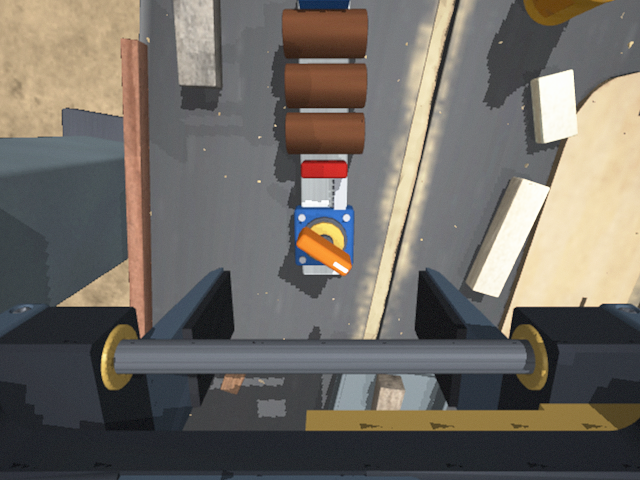

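The row lies at y = 42.8, 7.5 and -26.8 mm. The picture shows the three dark dowels at (325,32), (326,85) and (325,133), the cheek at (324,169) and the wing at (325,253). Next I'll grip the wing across its thickness, jaw yaw about 66°.

>>> carry_out:
  increments:
    - [[0,-0.12,0],[1,20,-5],0.2]
    - [[0,-0.24,0],[1,40,-10],0.4]
    - [[0,-0.36,0],[1,60,-10],0.5]
    - [[0,-0.48,0],[1,80,-10],0.55]
    - [[0,-0.6,0],[1,83,-10],0.55]
    - [[0,-0.72,0],[1,83,-10],0.55]
    - [[0,-0.84,0],[1,83,-10],0.55]
    - [[0,-0.96,0],[1,83,-10],0.55]
    - [[0,-0.98,0],[1,83,-10],0.55]
    - [[0,-0.98,0],[1,83,-10],0.55]

```text
time_s: 23.38
ee_pos: [518.5, 147.8, 272.5]
ee_rot: [-89.9, 0.1, 65.8]
force: [-0.8, 0.4, -0.5]
gripper_width: 41.3
```

>>> carry_out:
  increments:
    - [[0,0,0],[0,5,0],0.55]
    - [[0,0,0],[0,5,0],0.55]

```text
time_s: 23.55
ee_pos: [518.5, 147.2, 267.4]
ee_rot: [-89.9, 0.1, 65.8]
force: [-0.4, 0.4, -1.1]
gripper_width: 41.0
```

```bash
python3 - <<'E'
from row import *
s=env.state(); print(s["gripper_width"],s["ee_pos"],s["ee_rot"])
chain([(*cr(0,-115),66,65.9)])
E
```

```text
40.99308217032608 [518.46801222 147.20433915 267.38492267] [-8.99023723e+01  8.23800078e-02  6.57664988e+01]
(np.float64(518.3762786499753), np.float64(147.14410105478186), 66, 65.9) -> [-2.0000e-03 -9.3000e-02  2.9385e+01  5.9000e-02]
```

>>> carry_out:
  increments:
    - [[0,0,0],[0,20,0],0.55]
    - [[0,0,0],[0,29,0],0.55]
    - [[0,0,0],[0,29,0],0.55]
    - [[0,0,0],[0,29,0],1]
    - [[0,0,0],[0,29,0],1]
    - [[0,0,0],[0,29,0],1]
    - [[0,0,0],[0,29,0],1]
    - [[0,0,0],[0,29,0],1]
  force: 30

```text
time_s: 24.22
ee_pos: [519.0, 146.7, 240.2]
ee_rot: [-90.1, 0.0, 65.9]
force: [-0.1, -1.4, 3.4]
gripper_width: 12.0
```

```bash
python3 - <<'E'
from row import *
s=env.state(); print(s["gripper_width"],s["ee_pos"],s["ee_rot"],s["force"],s["torque"])
E
```

```text
11.953876342770876 [519.00534816 146.74652504 240.23815886] [-9.00602554e+01  1.45966214e-02  6.58539894e+01] [-0.14299808 -1.36150377  3.41857758] [ 0.03990802 -0.22520692 -0.00371384]
```

>>> carry_out:
  increments:
    - [[0,0.1,0],[0,0,0],1]
    - [[0,0.2,0],[0,0,0],1]
    - [[0,0.3,0],[0,0,0],1]
    - [[0,0.4,0],[0,0,0],1]
    - [[0,0.5,0],[0,0,0],1]
    - [[0,0.6,0],[0,0,0],1]
    - [[0,0.7,0],[0,0,0],1]
    - [[0,0.8,0],[0,0,0],1]
    - [[0,0.8,0],[0,0,0],1]

```text
time_s: 24.97
ee_pos: [518.6, 146.3, 240.2]
ee_rot: [-90.1, 0.1, 19.9]
force: [-1.3, -5.1, 4.9]
gripper_width: 11.8
```

```bash
python3 - <<'E'
from row import *
s=env.state(); print(s["gripper_width"],s["ee_pos"],s["ee_rot"],s["force"],s["torque"])
row("pics/w9.png",36); 
E
```

```text
11.781954272251426 [518.59375968 146.29905817 240.21751555] [-9.00817003e+01  7.01368851e-02  1.99348233e+01] [-1.33218186 -5.09118804  4.91280494] [-0.87576676  0.24982808 -0.02036239]
[380.  35.] cr 0.9 7.3 size 60.1 28.2 an 0.2 zmax 45.4 [ 52.  76. 118.] 9127
[360. 114.] cr 0.4 -26.9 size 28.3 60.2 an 89.9 zmax 45.3 [ 52.  75. 117.] 8237
[349. 164.] cr -0.4 -49.4 size 35.9 12.1 an 0.0 zmax 46.9 [ 42.  46. 197.] 2069
[324. 257.] cr -3.5 -96.9 size 14.1 10.9 an 9.9 zmax 59.7 [ 37.  97. 173.] 232
```

>>> carry_out:
  increments:
    - [[0,0.1,0],[0,0,0],1]
    - [[0,0.2,0],[0,0,0],1]
    - [[0,0.3,0],[0,0,0],1]
    - [[0,0.4,0],[0,0,0],1]
    - [[0,0.5,0],[0,0,0],1]
    - [[0,0.6,0],[0,0,0],1]
    - [[0,0.7,0],[0,0,0],1]
    - [[0,0.8,0],[0,0,0],1]
    - [[0,0.9,0],[0,0,0],1]
    - [[0,0.9,0],[0,0,0],1]

```text
time_s: 25.85
ee_pos: [517.9, 146.4, 240.2]
ee_rot: [-90.2, 0.1, -31.6]
force: [-4.2, -4.6, 8.1]
gripper_width: 11.6
```

```bash
python3 - <<'E'
from row import *
s=env.state(); print(s["gripper_width"],s["ee_pos"],s["ee_rot"],s["force"],s["torque"])
row("pics/w10.png",36); 
E
```

```text
11.58827902188144 [517.91585551 146.3546296  240.17546609] [-90.18017568   0.09835874 -31.57993235] [-4.21908868 -4.63442852  8.1157282 ] [-0.88240253  0.82760304 -0.08986495]
[26. 12.] cr -7.5 62.6 size 8.7 20.3 an 83.8 zmax 49.9 [112.  73.  45.] 1307
[84. 45.] cr 0.3 42.1 size 28.2 60.5 an 89.6 zmax 45.2 [ 45.  66. 103.] 8166
[147.  94.] cr 1.3 9.5 size 28.9 60.1 an 89.9 zmax 45.2 [ 49.  71. 111.] 8784
[197. 150.] cr 0.6 -22.3 size 28.7 60.1 an 89.5 zmax 45.2 [ 51.  73. 114.] 7739
[227. 187.] cr 0.0 -44.3 size 12.1 36.1 an 89.9 zmax 46.8 [ 40.  44. 193.] 2019
[325. 257.] cr 14.2 -102.2 size 8.1 16.1 an 16.9 zmax 59.7 [ 38.  98. 173.] 240
```

>>> carry_out:
  increments:
    - [[0,0.06,0],[0,0,0],1]
    - [[0,0.12,0],[0,0,0],1]
    - [[0,0.18,0],[0,0,0],1]
    - [[0,0.24,0],[0,0,0],1]
    - [[0,0.3,0],[0,0,0],1]
    - [[0,0.3,0],[0,0,0],1]

```text
time_s: 26.4
ee_pos: [517.7, 146.5, 240.2]
ee_rot: [-90.2, 0.1, -48.7]
force: [-5.6, -4.3, 7.6]
gripper_width: 11.6
```

```bash
python3 - <<'E'
from row import *
s=env.state(); print(s["gripper_width"],s["ee_pos"],s["ee_rot"],s["force"],s["torque"])
row("pics/w11.png",36); 
E
```

```text
11.574379888307122 [517.72105905 146.52186021 240.17689703] [-9.02122514e+01  8.24589985e-02 -4.87040774e+01] [-5.61382694 -4.26031346  7.62342536] [-0.68816228  0.93771511 -0.02742395]
[ 37. 117.] cr 0.7 43.1 size 60.4 28.5 an 0.4 zmax 45.3 [ 46.  67. 105.] 7961
[ 4. 76.] cr 9.9 59.6 size 18.9 6.6 an 16.3 zmax 42.4 [80. 47. 23.] 334
[101. 155.] cr 1.2 11.2 size 28.8 60.3 an 89.9 zmax 45.2 [ 49.  71. 110.] 7733
[170. 197.] cr 0.6 -27.8 size 42.2 60.5 an 89.6 zmax 46.3 [ 48.  66. 129.] 9059
[324. 257.] cr 14.9 -106.1 size 11.7 14.1 an 29.4 zmax 59.8 [ 37.  95. 169.] 236
```

>>> carry_out:
  increments:
    - [[0,0.05,0],[0,0,0],1]
    - [[0,0.1,0],[0,0,0],1]
    - [[0,0.15,0],[0,0,0],1]
    - [[0,0.2,0],[0,0,0],1]
    - [[0,0.25,0],[0,0,0],1]

```text
time_s: 26.87
ee_pos: [517.6, 146.7, 240.2]
ee_rot: [-90.2, 0.1, -63.0]
force: [-6.0, -1.6, 8.5]
gripper_width: 12.1
```

```bash
python3 - <<'E'
from row import *
for _ in range(2):
    s=env.state(); print(s["ee_rot"],s["force"],s["torque"],s["effort"][5]); f=row("pics/w12.png",36)
E
```

```text
[-9.02329870e+01  5.07875388e-02 -6.30318740e+01] [-5.96882406 -1.59434819  8.49325928] [-0.47883938  1.14477997  0.11862402] -0.3407010901719332
[ 22. 195.] cr 0.8 39.7 size 61.3 23.6 an 3.7 zmax 45.2 [ 44.  64. 100.] 5588
[ 83. 213.] cr 1.2 11.4 size 60.6 28.8 an 0.2 zmax 45.1 [ 48.  70. 109.] 6765
[155. 236.] cr 0.7 -27.1 size 41.8 60.5 an 89.7 zmax 46.3 [ 47.  64. 127.] 8345
[324. 257.] cr 18.5 -107.5 size 6.6 14.2 an 41.0 zmax 59.8 [ 37.  92. 162.] 236
[-9.02342671e+01  5.26064439e-02 -6.31449155e+01] [-5.71046405 -1.72782614  8.48082257] [-0.46418976  1.06319955  0.08980083] 0.24930196814239025
[ 22. 196.] cr 0.7 40.3 size 60.5 23.1 an 1.1 zmax 45.2 [ 44.  64. 100.] 5595
[ 83. 214.] cr 1.1 11.4 size 60.8 28.9 an 0.1 zmax 45.1 [ 48.  70. 109.] 6768
[155. 237.] cr 0.5 -27.1 size 41.9 60.9 an 90.0 zmax 46.3 [ 47.  64. 128.] 8327
[324. 257.] cr 20.4 -108.8 size 3.3 11.9 an 17.0 zmax 59.8 [ 36.  91. 162.] 238
```

>>> carry_out:
  increments:
    - [[0,0.05,0],[0,0,0],1]
    - [[0,0.1,0],[0,0,0],1]
    - [[0,0.15,0],[0,0,0],1]
    - [[0,0.15,0],[0,0,0],1]

```text
time_s: 27.3
ee_pos: [517.6, 146.8, 240.2]
ee_rot: [-90.2, 0.0, -71.6]
force: [-5.6, -1.4, 9.1]
gripper_width: 12.0
```

```bash
python3 - <<'E'
from row import *
for _ in range(2):
    s=env.state(); print(s["ee_rot"],s["force"],s["torque"]); f=row("pics/w12.png",36)
w=cloud(f); hs=cv2.cvtColor(f["frame"],cv2.COLOR_BGR2HSV); m=(cv2.inRange(hs,(0,200,90),(4,255,255))>0)&(w[...,2]>15)
n,l,st,c=cv2.connectedComponentsWithStats(m.astype(np.uint8))
for i in range(1,n):
    if st[i,4]>8: P=w[l==i]; print(c[i].round(),st[i,4],np.nanmean(P,0).round(1),tocr(np.nanmean(P,0)).round(1), tocr(np.nanmax(P,0)),)
E
```

```text
[-9.02414011e+01  3.60071981e-02 -7.15994907e+01] [-5.64654956 -1.37267236  9.10937202] [-0.40437147  1.09709728  0.05481337]
[ 22. 244.] cr 0.5 39.0 size 21.1 60.9 an 89.2 zmax 45.1 [ 44.  64. 100.] 5174
[ 81. 249.] cr 1.3 11.1 size 28.4 60.4 an 89.6 zmax 45.1 [ 48.  69. 107.] 6219
[153. 261.] cr 0.6 -27.7 size 60.6 40.9 an 0.2 zmax 46.3 [ 46.  63. 127.] 7881
[324. 257.] cr 20.3 -113.4 size 13.4 6.2 an 78.4 zmax 59.4 [ 36.  88. 156.] 230
[-9.02375572e+01  3.68504896e-02 -7.15259859e+01] [-6.38856972 -2.16543318  7.27942939] [-0.39364398  1.15354394  0.07929728]
[ 22. 243.] cr 0.6 39.3 size 20.8 60.6 an 89.4 zmax 45.1 [ 45.  64. 100.] 5144
[ 81. 248.] cr 1.2 11.3 size 28.8 60.7 an 89.4 zmax 45.1 [ 48.  69. 107.] 6238
[152. 261.] cr 0.6 -27.9 size 40.9 60.7 an 89.8 zmax 46.3 [ 46.  63. 127.] 7857
[324. 257.] cr 19.4 -114.7 size 15.7 7.9 an 67.2 zmax 59.5 [ 36.  89. 157.] 234
[184. 230.] 14 [523.  225.3  31.5] [ 17.7 -38.7] [ 18.21665183 -37.48633212]
[180. 269.] 1287 [507.8 219.4  45. ] [  1.8 -42. ] [ 19.7517692  -36.06621932]
[182. 234.] 10 [523.4 223.8  38.6] [ 17.8 -40.3] [ 18.41552926 -39.52685671]
```

View pics/w12.png

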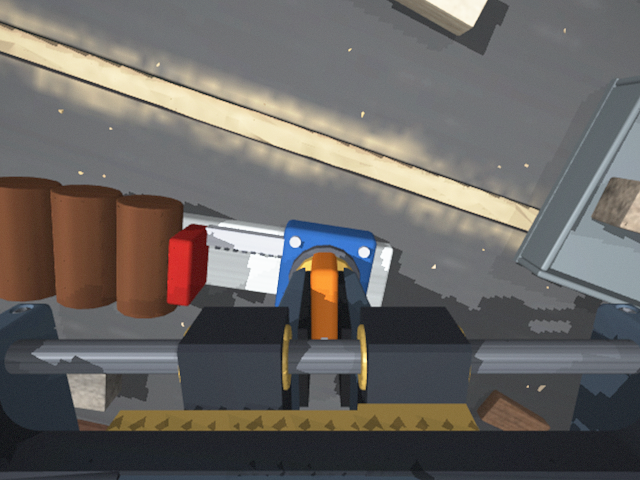

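The cheek has stopped moving while the wing turned on, and the torque stays up, so the clutch has slipped about 0.3 rad. The picture shows the cheek tight on the third dowel at (185,262), with the wing in the jaws at (323,290). I'll release and check the stripes.

>>> carry_out:
  increments:
    - [[0,0,0],[0,0,0],0.6]
    - [[0,0,0],[0,0,0],0.55]
    - [[0,0,0],[0,0,0],0.55]
    - [[0,0,0],[0,0,0],0.55]
    - [[0,0,0],[0,-30,0],0.5]
    - [[0,0,0],[0,-65,0],0.3]
    - [[0,0,0],[0,-105,0],0.1]
    - [[0,0,0],[0,-140,0],0]
    - [[0,0,0],[0,-140,0],0]
    - [[0,0,0],[0,-140,0],0]

```text
time_s: 28.23
ee_pos: [519.4, 147.1, 381.9]
ee_rot: [-89.7, -0.0, -71.7]
force: [-0.2, 0.1, -0.7]
gripper_width: 75.6
```

>>> carry_out:
  increments:
    - [[0,-0.12,0],[0,0,-20],0]
    - [[0,-0.24,0],[0,0,-40],0]
    - [[0,-0.36,0],[0,0,-40],0]
    - [[0,-0.48,0],[0,0,-40],0]
    - [[0,-0.6,0],[0,0,-40],0]
    - [[0,-0.72,0],[0,0,-40],0]
    - [[0,-0.84,0],[0,0,-40],0]
    - [[0,-0.96,0],[0,0,-40],0]
    - [[0,-1.08,0],[0,0,-40],0]
    - [[0,-1.2,0],[0,0,-40],0]

```text
time_s: 29.07
ee_pos: [480.6, 134.3, 377.7]
ee_rot: [-90.1, 0.2, -2.6]
force: [0.1, -0.4, -0.3]
gripper_width: 91.1
```

>>> carry_out:
  increments:
    - [[0,-0.1,0],[0,0,0],0]
    - [[0,-0.21,0],[0,0,0],0]
    - [[0,-0.21,0],[0,0,0],0]
    - [[0,-0.21,0],[0,0,0],0]

```text
time_s: 29.4
ee_pos: [480.7, 134.4, 378.3]
ee_rot: [-90.0, 0.1, 9.0]
force: [0.0, -0.1, 0.1]
gripper_width: 91.0
```

```bash
python3 - <<'E'
from row import *
s=env.state(); print(s["gripper_width"],s["ee_pos"],s["ee_rot"],tocr(s["ee_pos"]))
f=row("pics/w13.png",36,50); row(None,62,85)
w=cloud(f); hs=cv2.cvtColor(f["frame"],cv2.COLOR_BGR2HSV); C=np.array([tocr(p) for p in w.reshape(-1,3)]).reshape(480,640,2)
for n_,m in (("red",(cv2.inRange(hs,(0,170,70),(6,255,255))>0)|(cv2.inRange(hs,(174,170,70),(180,255,255))>0)),("white",(cv2.inRange(hs,(0,0,150),(180,70,255))>0)&(w[...,2]>60))):
    m=m&(np.hypot(C[...,0],C[...,1]+115)<30)
    P=C[m]; print(n_,m.sum(), np.nanmean(P,0), w[m][:,2].mean() if m.any() else None, np.argwhere(m).mean(0)[::-1] if m.any() else None)
u,v=proj(f,[*cr(0,-115),56]); u=int(u);v=int(v); print(u,v)
cv2.imwrite("pics/w13c.png",cv2.resize(f["frame"][max(0,v-60):v+50,max(0,u-60):u+60],None,fx=5,fy=5,interpolation=cv2.INTER_CUBIC))
E
```

```text
91.04658578019752 [480.7400598  134.35485998 378.27463651] [-90.0143367    0.14894831   8.96315193] [ -39.25300278 -121.26509613]
[376.  16.] cr 0.6 40.4 size 59.9 21.3 an 0.3 zmax 45.4 [ 48.  69. 107.] 2639
[376.  58.] cr 1.1 12.4 size 28.6 59.7 an 89.3 zmax 45.4 [ 50.  72. 112.] 3032
[374. 102.] cr 0.5 -19.7 size 60.1 28.2 an 0.3 zmax 45.2 [ 51.  73. 114.] 2756
[372. 130.] cr -0.1 -41.5 size 11.7 36.3 an 89.4 zmax 47.0 [ 42.  46. 194.] 705
[374. 225.] cr -0.2 -114.5 size 46.2 12.3 an 11.8 zmax 72.7 [ 64. 145. 231.] 932
red 0 [nan nan] None None
white 74 [ -13.54042586 -116.93693503] 82.40909324850907 [361.89189189 236.22972973]
372 223<stdin>:7: RuntimeWarning: Mean of empty slice
```

View pics/w13c.png

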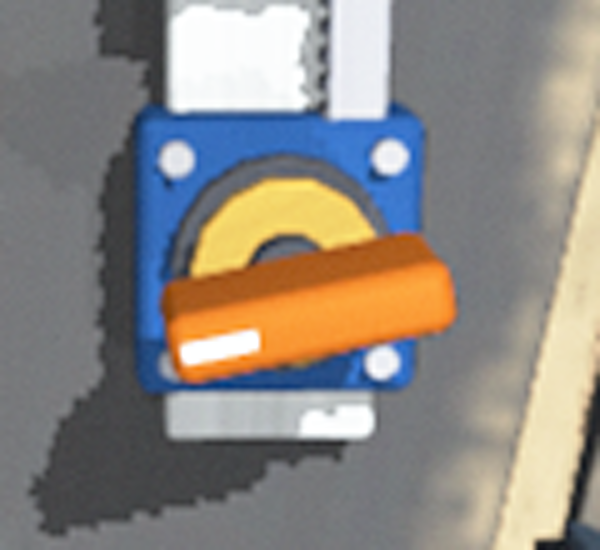

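White-stripe end is at (220,348) in the crop, so the wing sits at 2.94 rad. The cheek at -41.5 gives a collar of about 2.68, so slip is about 0.26 rad, and the row is at 12.4 / -19.7 (tight). Now the pale dowels.

```bash
python3 - <<'E'
from go import *
chain([(577.2,-124.3,120,7.8)])
E
```

```text
(577.2, -124.3, 120, 7.8) -> [ 2.1000e-02  5.4738e+01  8.6806e+01 -2.7055e+02]
```

>>> carry_out:
  increments:
    - [[0,0.02,0],[8,10,-38],0]
    - [[0,0.02,0],[16,20,-76],0]
    - [[0,0.02,0],[24,30,-114],0]
    - [[0,0.02,0],[32,40,-152],0]
    - [[0,0.02,0],[40,50,-190],0]
    - [[0,0.02,0],[48,70,-228],0]
    - [[0,0.02,0],[55,87,-262],0]
    - [[0,0.02,0],[55,87,-270],0]
    - [[0,0.02,0],[55,87,-270],0]
    - [[0,0.02,0],[55,87,-270],0]

```text
time_s: 30.33
ee_pos: [577.9, -123.5, 292.4]
ee_rot: [-89.9, 0.0, 7.9]
force: [-0.3, -0.5, 0.1]
gripper_width: 91.3
```

```bash
python3 - <<'E'
from meas import *; from go import *
s=env.state(); print(s["ee_pos"],s["ee_rot"])
f=cam("wrist"); d=dict(frame=f["frame"],w=cloud(f)); blobs(d,10,40)
chain([(577.2,-124.3,26,7.8)])
E
```

```text
[ 577.85753367 -123.48866757  292.43910224] [-8.99496755e+01  3.94899186e-02  7.85080781e+00]
px [ 8. 31.] xy 366.8 -11.7 size 34.8 10.3 ang 77.0 z95 19.2 bgr [ 62.  75. 102.] 923
px [427.  82.] xy 611.3 -13.9 size 110.5 100.2 ang -1.9 z95 29.4 bgr [117. 113. 105.] 7280
px [155.  53.] xy 454.0 -13.0 size 45.2 20.9 ang 77.3 z95 11.9 bgr [101. 129. 167.] 1827
px [399.  89.] xy 609.6 -14.6 size 50.0 25.1 ang -87.9 z95 29.7 bgr [156. 176. 192.] 3743
px [  9. 258.] xy 352.9 -159.1 size 94.5 13.4 ang 87.1 z95 19.5 bgr [ 85. 104. 143.] 2030
px [324. 249.] xy 577.1 -123.2 size 59.8 29.8 ang 7.7 z95 32.9 bgr [153. 209. 237.] 3819
px [316. 393.] xy 588.9 -243.6 size 60.1 29.5 ang 11.0 z95 32.8 bgr [ 97. 135. 167.] 2910
(577.2, -124.3, 26, 7.8) -> [ 2.0000e-03 -8.1400e-01  9.5003e+01 -1.4760e+00]
```

>>> carry_out:
  increments:
    - [[0,0,0],[-0.7,40,-1],0.1]
    - [[0,0,0],[-0.7,75,-1],0.2]
    - [[0,0,0],[-0.7,96,-1],0.2]
    - [[0,0,0],[-0.7,96,-1],0.2]
    - [[0,0,0],[-0.7,96,-1],1]
    - [[0,0,0],[-0.7,96,-1],1]
    - [[0,0,0],[-0.7,96,-1],1]
    - [[0,0,0],[-0.7,96,-1],1]
    - [[0,0,0],[-0.7,96,-1],1]
    - [[0,0,0],[-0.7,96,-1],1]
  force: 30

```text
time_s: 31.22
ee_pos: [578.2, -124.4, 198.9]
ee_rot: [-90.0, -0.2, 7.9]
force: [0.5, 1.9, 6.9]
gripper_width: 59.8
```

>>> carry_out:
  increments:
    - [[0,0,0],[0,-20,0],1]
    - [[0,0,0],[0,-60,0],1]
    - [[0,0,0],[0,-100,0],1]
    - [[0,0,0],[0,-130,0],1]
    - [[0,0,0],[0,-130,0],1]

```text
time_s: 31.63
ee_pos: [578.9, -125.1, 334.6]
ee_rot: [-90.3, -0.8, 8.0]
force: [-0.3, 0.3, -0.1]
gripper_width: 60.0
```

```bash
python3 - <<'E'
from go import *
print(env.state()["gripper_width"])
a=cr(0.5,28)
chain([(*a,150,9.7)])
E
```

```text
59.95628176198253
(np.float64(494.77514910672437), np.float64(288.1839418242704), 150, 9.7) -> [-3.10000e-02 -2.61470e+01  1.26000e+01  4.20913e+02]
```

>>> carry_out:
  increments:
    - [[0,0,0],[-2,5,40],1]
    - [[0,0,0],[-5,10,80],1]
    - [[0,0,0],[-8,10,120],1]
    - [[0,0,0],[-10,10,160],1]
    - [[0,0,0],[-13,10,200],1]
    - [[0,0,0],[-16,10,240],1]
    - [[0,0,0],[-18,10,280],1]
    - [[0,-0.03,0],[-20,10,320],1]
    - [[0,-0.03,0],[-23,10,360],1]
    - [[0,-0.03,0],[-26,10,400],1]

```text
time_s: 32.47
ee_pos: [495.4, 269.6, 316.9]
ee_rot: [-90.0, -0.0, 9.7]
force: [-0.1, 0.3, -0.0]
gripper_width: 59.7
```

>>> carry_out:
  increments:
    - [[0,0,0],[1,0,21],1]
    - [[0,0,0],[1,0,21],1]
    - [[0,0,0],[1,0,21],1]
    - [[0,0,0],[1,0,21],1]

```text
time_s: 32.8
ee_pos: [493.6, 288.1, 316.5]
ee_rot: [-90.1, 0.0, 9.7]
force: [0.1, -0.3, -0.4]
gripper_width: 60.0
```

```bash
python3 - <<'E'
from row import *
s=env.state(); print(s["gripper_width"],s["ee_pos"],s["ee_rot"],tocr(s["ee_pos"]))
chain([(*cr(0.7,28),67.5,9.7)])
E
```

```text
59.97636882053551 [493.6378386  288.12280624 316.49812146] [-9.00528806e+01  2.22553058e-02  9.68188529e+00] [-0.63135161 28.13136319]
(np.float64(494.9722898005421), np.float64(288.2176397001834), 67.5, 9.7) -> [-0.     1.331 76.998 -0.131]
```

>>> carry_out:
  increments:
    - [[0,0,0],[1,30,0],1]
    - [[0,0,0],[1,55,0],1]
    - [[0,0,0],[1,68,0],1]
    - [[0,0,0],[1,74,0],1]
    - [[0,0,0],[1,74,0],1]
    - [[0,0,0],[1,74,0],1]

```text
time_s: 33.3
ee_pos: [495.3, 288.2, 243.2]
ee_rot: [-90.0, -0.0, 9.6]
force: [0.3, -0.5, -0.6]
gripper_width: 59.5
```

```bash
python3 - <<'E'
from row import *
s=env.state(); print(s["gripper_width"],s["ee_pos"],s["force"],tocr(s["ee_pos"]))
f=row("pics/w14.png",46.5,90)
E
```

```text
59.54683020605729 [495.30202106 288.20620952 243.15598558] [ 0.2586202  -0.53096148 -0.56169482] [ 1.02309138 27.93317702]
[321. 220.] cr -0.1 67.5 size 12.5 34.1 an 89.9 zmax 50.6 [202. 144. 104.] 954
[325. 304.] cr 1.2 32.7 size 81.8 27.5 an 0.1 zmax 87.9 [131. 173. 194.] 10826
```

>>> carry_out:
  increments:
    - [[0,0,0],[-0.5,2,0],1]
    - [[0,0,0],[-0.5,3.5,0],1]
    - [[0,0,0],[-0.5,4.5,0],1]
    - [[0,0,0],[-0.5,4.5,0],1]

```text
time_s: 33.68
ee_pos: [494.3, 288.9, 238.7]
ee_rot: [-90.0, -0.1, 9.7]
force: [0.3, 0.0, 2.4]
gripper_width: 59.7
```

>>> carry_out:
  increments:
    - [[0,0,0],[0,0,0],0.3]
    - [[0,0,0],[0,0,0],0.2]
    - [[0,0,0],[0,0,0],0.2]
    - [[0,0,0],[0,0,0],0.2]
    - [[0,0,0],[0,-12,0],0.2]
    - [[0,0,0],[0,-45,0],0.2]
    - [[0,0,0],[0,-84,0],0.2]

```text
time_s: 34.27
ee_pos: [493.5, 288.6, 320.6]
ee_rot: [-90.1, 0.4, 9.7]
force: [0.5, 1.3, 0.8]
gripper_width: 72.7
```

```bash
python3 - <<'E'
from row import *
row("pics/w15.png",50,80)
chain([(589.1,-246,120,10.1)])
E
```

```text
[328. 253.] cr 0.4 29.9 size 59.9 29.1 an 0.2 zmax 73.0 [161. 216. 242.] 4178
(589.1, -246, 120, 10.1) -> [-7.00000e-03  1.97700e+00  3.83430e+01 -5.43865e+02]
```

>>> carry_out:
  increments:
    - [[0,0,0],[0,0,-40],0.1]
    - [[0,0,0],[0,0,-80],0.1]
    - [[0,0,0],[0,0,-120],0.1]
    - [[0,0,0],[0,0,-160],0.1]
    - [[0,0,0],[0,0,-200],0]
    - [[0,0,0],[0,0,-240],0]
    - [[0,0,0],[0,0,-280],0]
    - [[0,0,0],[0,0,-320],0]

```text
time_s: 34.98
ee_pos: [548.0, -28.5, 322.2]
ee_rot: [-90.0, -0.0, 9.7]
force: [0.8, 0.5, 0.5]
gripper_width: 91.4
```

>>> carry_out:
  increments:
    - [[0,0,0],[0,5,-40],0]
    - [[0,0,0],[0,10,-80],0]
    - [[0,0,0],[0,20,-120],0]
    - [[0,0,0],[1,30,-160],0]
    - [[0,0,0],[2,38,-200],0]
    - [[0,0,0],[2,38,-224],0]
    - [[0,0,0],[2,38,-224],0]
    - [[0,0,0],[2,38,-224],0]

```text
time_s: 35.65
ee_pos: [587.6, -248.3, 283.5]
ee_rot: [-90.0, 0.0, 9.5]
force: [0.6, 0.4, -0.9]
gripper_width: 91.4
```

```bash
python3 - <<'E'
from meas import *; from go import *
s=env.state(); print(s["ee_pos"],s["ee_rot"])
f=cam("wrist"); d=dict(frame=f["frame"],w=cloud(f)); blobs(d,10,40)
chain([(589.1,-246,26,10.1)])
E
```

```text
[ 587.57737273 -248.27512714  283.49051781] [-8.99660266e+01  2.29380916e-02  9.53816737e+00]
px [477. 165.] xy 675.0 -180.3 size 54.4 10.3 ang -89.5 z95 17.6 bgr [193. 211. 218.] 1025
px [327. 249.] xy 589.1 -245.8 size 60.0 31.8 ang 9.9 z95 32.8 bgr [149. 204. 234.] 4173
px [  3. 287.] xy 363.0 -308.1 size 49.1 3.5 ang -88.0 z95 16.6 bgr [54. 66. 92.] 342
(589.1, -246, 26, 10.1) -> [-8.0000e-03  1.7550e+00  8.5772e+01  7.4300e-01]
```

>>> carry_out:
  increments:
    - [[0,0,0],[1.6,40,1],0.1]
    - [[0,0,0],[1.6,70,1],0.2]
    - [[0,0,0],[1.6,87,1],0.2]
    - [[0,0,0],[1.6,87,1],0.2]
    - [[0,0,0],[1.6,87,1],1]
    - [[0,0,0],[1.6,87,1],1]
    - [[0,0,0],[1.6,87,1],1]
    - [[0,0,0],[1.6,87,1],1]
    - [[0,0,0],[1.6,87,1],1]
    - [[0,0,0],[1.6,87,1],1]
  force: 30

```text
time_s: 36.53
ee_pos: [589.7, -245.7, 199.0]
ee_rot: [-90.1, -0.2, 9.7]
force: [0.2, 1.8, 7.2]
gripper_width: 60.3
```

>>> carry_out:
  increments:
    - [[0,0,0],[0,-20,0],1]
    - [[0,0,0],[0,-60,0],1]
    - [[0,0,0],[0,-100,0],1]
    - [[0,0,0],[0,-130,0],1]
    - [[0,0,0],[0,-130,0],1]

```text
time_s: 36.95
ee_pos: [590.4, -246.5, 335.2]
ee_rot: [-90.5, -0.7, 9.7]
force: [2.1, -1.5, 0.7]
gripper_width: 60.1
```

```bash
python3 - <<'E'
from go import *
print(env.state()["gripper_width"])
a=cr(0.5,-4.5)
chain([(*a,150,9.7)])
E
```

```text
60.05372522412843
(np.float64(500.25105394258696), np.float64(256.1485790788827), 150, 9.7) -> [ -0.     -4.353  13.195 510.627]
```

>>> carry_out:
  increments:
    - [[0,0,0],[0,5,40],1]
    - [[0,0,0],[-1,10,80],1]
    - [[0,0,0],[-1,10,120],1]
    - [[0,0,0],[-2,10,160],1]
    - [[0,0,0],[-2,10,200],1]
    - [[0,0,0],[-2,10,240],1]
    - [[0,0,0],[-3,10,280],1]
    - [[0,0,0],[-3,10,320],1]

```text
time_s: 37.62
ee_pos: [531.3, 70.7, 317.0]
ee_rot: [-90.0, 0.0, 9.7]
force: [0.7, 0.8, -0.5]
gripper_width: 59.7
```

>>> carry_out:
  increments:
    - [[0,0,0],[0,0,40],1]
    - [[0,0,0],[0,0,80],1]
    - [[0,0,0],[0,0,120],1]
    - [[0,0,0],[0,0,160],1]
    - [[0,0,0],[0,0,190],1]
    - [[0,0,0],[0,0,190],1]
    - [[0,0,0],[0,0,190],1]
    - [[0,0,0],[0,0,190],1]

```text
time_s: 38.28
ee_pos: [500.2, 256.0, 316.8]
ee_rot: [-90.1, 0.0, 9.7]
force: [-0.2, -1.0, -0.0]
gripper_width: 59.7
```

```bash
python3 - <<'E'
from row import *
s=env.state(); print(s["gripper_width"],s["ee_pos"],s["ee_rot"],tocr(s["ee_pos"]))
row("pics/w16.png",50,80)
chain([(*cr(0.7,-4.5),67.5,9.7)])
E
```

```text
59.74035596017968 [500.18127491 256.02246923 316.80903878] [-9.00545058e+01  3.99052233e-02  9.70514838e+00] [ 0.4099704  -4.61254989]
[325. 206.] cr 0.4 28.3 size 31.8 60.0 an 89.9 zmax 72.9 [142. 196. 228.] 4793
[325. 394.] cr -0.3 -113.7 size 45.8 12.9 an 11.2 zmax 72.2 [ 27.  71. 129.] 1763
(np.float64(500.4481946364047), np.float64(256.18227695479567), 67.5, 9.7) -> [-1.0000e-03  1.9700e-01  7.7388e+01  6.5100e-01]
```

>>> carry_out:
  increments:
    - [[0,0,0],[0,30,0],1]
    - [[0,0,0],[0,55,0],1]
    - [[0,0,0],[0,68,0],1]
    - [[0,0,0],[0,74,0],1]
    - [[0,0,0],[0,74,0],1]
    - [[0,0,0],[0,74,0],1]

```text
time_s: 38.83
ee_pos: [500.9, 255.7, 243.6]
ee_rot: [-90.0, -0.0, 9.6]
force: [0.5, 0.2, -0.7]
gripper_width: 59.6
```

```bash
python3 - <<'E'
from row import *
s=env.state(); print(s["gripper_width"],s["ee_pos"],s["force"],tocr(s["ee_pos"]))
E
```

```text
59.646806550330965 [500.9457032  255.74144892 243.62726711] [ 0.45935285  0.17360816 -0.68915068] [ 1.11612107 -5.01835063]
```

>>> carry_out:
  increments:
    - [[0,0,0],[-0.6,2,0],1]
    - [[0,0,0],[-0.6,4,0],1]
    - [[0,0,0],[-0.6,5,0],1]
    - [[0,0,0],[-0.6,5,0],1]

```text
time_s: 39.17
ee_pos: [500.0, 256.5, 239.5]
ee_rot: [-90.0, -0.1, 9.7]
force: [-0.8, -0.2, 4.6]
gripper_width: 59.9
```

>>> carry_out:
  increments:
    - [[0,0,0],[0,0,0],0.3]
    - [[0,0,0],[0,0,0],0.2]
    - [[0,0,0],[0,0,0],0.2]
    - [[0,0,0],[0,0,0],0.2]
    - [[0,0,0],[0,-12,0],0.2]
    - [[0,0,0],[0,-45,0],0.2]
    - [[0,0,0],[0,-84,0],0.2]

```text
time_s: 39.75
ee_pos: [499.1, 256.0, 320.6]
ee_rot: [-90.1, 0.4, 9.7]
force: [0.7, -0.2, 0.8]
gripper_width: 72.8
```

```bash
python3 - <<'E'
from row import *
row("pics/w17.png",50,80)
chain([(467.4,-248.6,120,-3)])
E
```

```text
[329. 227.] cr 0.6 13.1 size 60.4 62.5 an 0.3 zmax 73.0 [147. 202. 233.] 8735
[327. 392.] cr -0.3 -113.8 size 45.9 12.7 an 11.0 zmax 72.3 [ 32.  76. 133.] 1784
(467.4, -248.6, 120, -3) -> [ 2.21000e-01 -1.18451e+02  3.82120e+01 -4.92873e+02]
```

>>> carry_out:
  increments:
    - [[0,0,0],[-9,0,-38],0.1]
    - [[0,0,0],[-18,0,-76],0.1]
    - [[0,0,0],[-27,0,-114],0.1]
    - [[0,0,0],[-36,0,-152],0.1]
    - [[0,0,0],[-45,0,-190],0]
    - [[0,0,0],[-54,0,-228],0]
    - [[0,0,0],[-63,0,-266],0]
    - [[0,0,0],[-72,0,-300],0]

```text
time_s: 40.47
ee_pos: [478.8, -53.5, 322.2]
ee_rot: [-90.0, -0.0, 9.7]
force: [0.5, 0.1, 0.5]
gripper_width: 91.2
```

>>> carry_out:
  increments:
    - [[0,0.1,0],[-9,5,-38],0]
    - [[0,0.221,0],[-18,10,-76],0]
    - [[0,0.221,0],[-27,20,-114],0]
    - [[0,0.221,0],[-36,30,-152],0]
    - [[0,0.221,0],[-46,38,-193],0]
    - [[0,0.221,0],[-46,38,-193],0]
    - [[0,0.221,0],[-46,38,-193],0]
    - [[0,0.221,0],[-46,38,-193],0]

```text
time_s: 41.13
ee_pos: [466.2, -249.3, 283.9]
ee_rot: [-90.0, 0.0, -3.0]
force: [-0.7, 0.1, -0.4]
gripper_width: 91.2
```

```bash
python3 - <<'E'
from meas import *; from go import *
s=env.state(); print(s["ee_pos"],s["ee_rot"])
f=cam("wrist"); d=dict(frame=f["frame"],w=cloud(f)); blobs(d,10,40)
chain([(467.4,-248.6,26,-3)])
E
```

```text
[ 466.21198306 -249.29642375  283.94174355] [-8.99600697e+01  2.82703499e-02 -3.03190536e+00]
px [142. 171.] xy 350.4 -200.8 size 177.3 15.1 ang -87.1 z95 19.7 bgr [103. 125. 173.] 6921
px [202. 416.] xy 360.0 -382.9 size 36.4 14.6 ang -88.4 z95 19.6 bgr [ 73.  87. 118.] 564
(467.4, -248.6, 26, -3) -> [1.000e-03 1.039e+00 8.619e+01 9.500e-02]
```

The third pale dowel isn't there any more; it has been knocked aside. I'll raise the arm and search.

>>> carry_out:
  increments:
    - [[0,0,0],[0,-40,-10],0]
    - [[0,0,0],[0,-80,-20],0]
    - [[0,0,0],[0,-120,-30],0]
    - [[0,0,0],[0,-150,-40],0]
    - [[0,0,0],[0,-150,-40],0]
    - [[0,0,0],[0,-150,-40],0]

```text
time_s: 41.68
ee_pos: [464.6, -288.1, 436.5]
ee_rot: [-90.1, -0.3, -2.9]
force: [0.2, 0.3, -0.2]
gripper_width: 91.2
```

```bash
python3 - <<'E'
from meas import *; from go import *
s=env.state(); print(s["ee_pos"],s["ee_rot"])
f=cam("wrist"); d=dict(frame=f["frame"],w=cloud(f)); blobs(d,10,40); cv2.imwrite("pics/w18.png",f["frame"])
t=cam("top"); print("top"); blobs(dict(frame=t["frame"],w=cloud(t)),18,45); cv2.imwrite("pics/t18.png",t["frame"])
E
```

```text
[ 464.62935997 -288.11329749  436.51291359] [-90.13446288  -0.25854684  -2.87821157]
px [214. 168.] xy 353.6 -264.4 size 305.1 15.2 ang -87.0 z95 19.8 bgr [ 98. 119. 165.] 4257
px [529.  82.] xy 678.3 -179.5 size 52.2 10.2 ang -81.4 z95 17.6 bgr [177. 197. 206.] 487
px [321. 309.] xy 456.6 -407.1 size 60.1 27.9 ang 2.4 z95 32.9 bgr [142. 196. 228.] 1376
top
px [241. 246.] xy 505.1 221.7 size 214.9 60.9 ang -81.3 z95 43.5 bgr [75. 75. 92.] 583
px [206. 286.] xy 394.4 303.0 size 109.3 30.6 ang -83.1 z95 28.8 bgr [128. 138. 148.] 369
```

View pics/w18.png

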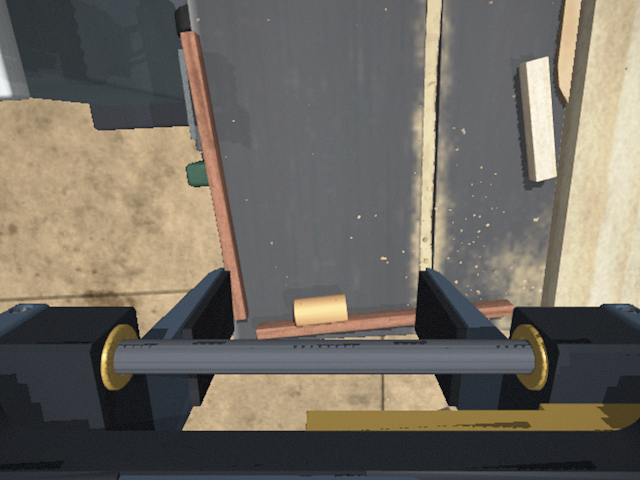

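The dowel, at (320,310), rolled up against the right-hand stop strip. I'll move above it and look closely, gripping with the pads offset away from the strip.

```bash
python3 - <<'E'
from go import *
chain([(456.6,-402,120,2.6)])
E
```

```text
(456.6, -402, 120, 2.6) -> [-9.60000e-02 -1.88000e+00  1.41299e+02 -1.14368e+02]
```

>>> carry_out:
  increments:
    - [[0,-0.05,0],[0,30,-35],0]
    - [[0,-0.096,0],[-1,65,-70],0]
    - [[0,-0.096,0],[-2,100,-105],0]
    - [[0,-0.096,0],[-2,130,-114.5],0]
    - [[0,-0.096,0],[-2,141,-114.5],0]
    - [[0,-0.096,0],[-2,141,-114.5],0]
    - [[0,-0.096,0],[-2,141,-114.5],0]

```text
time_s: 42.37
ee_pos: [456.1, -402.7, 291.0]
ee_rot: [-89.8, 0.2, 2.5]
force: [1.5, 0.0, 0.3]
gripper_width: 91.0
```

```bash
python3 - <<'E'
from meas import *; from go import *
s=env.state(); print(s["ee_pos"],s["ee_rot"])
f=cam("wrist"); d=dict(frame=f["frame"],w=cloud(f)); blobs(d,10,40,(340,680,-470,420)); print("hi"); blobs(d,23,40,(340,680,-470,420))
w=d["w"]; m=(w[...,2]>12)&(w[...,2]<20.5)&(abs(w[...,0]-457)>33)&(abs(w[...,0]-457)<80)&(w[...,1]<-400); P=w[m]; print("strip y range",m.sum(),np.percentile(P[:,1],[1,50,99]) if m.any() else "")
chain([(456.6,-402,26,2.6)])
E
```

```text
[ 456.14648421 -402.65837647  290.96794376] [-89.75928892   0.21449352   2.54318598]
px [179. 127.] xy 356.8 -332.9 size 167.8 15.1 ang -87.0 z95 19.7 bgr [ 91. 111. 153.] 6599
px [325. 274.] xy 455.7 -417.1 size 139.1 47.3 ang 2.9 z95 32.5 bgr [121. 160. 200.] 7440
px [544. 287.] xy 613.9 -425.2 size 132.7 15.1 ang 2.8 z95 19.6 bgr [ 94. 115. 160.] 3726
hi
px [326. 263.] xy 456.5 -409.9 size 60.0 29.6 ang 3.9 z95 32.9 bgr [143. 198. 233.] 3362
strip y range 1905 [-442.09748888 -431.80033508 -423.20080431]
(456.6, -402, 26, 2.6) -> [-0.000e+00 -5.300e-02  9.495e+01  7.660e-01]
```

>>> carry_out:
  increments:
    - [[0,-0.01,0],[0,40,-1],0.1]
    - [[0,-0.01,0],[0,75,-1],0.2]
    - [[0,-0.01,0],[0,96,-1],0.2]
    - [[0,-0.01,0],[0,96,-1],0.2]
    - [[0,-0.01,0],[0,96,-1],1]
    - [[0,-0.01,0],[0,96,-1],1]
    - [[0,-0.01,0],[0,96,-1],1]
    - [[0,-0.01,0],[0,96,-1],1]
    - [[0,-0.01,0],[0,96,-1],1]
    - [[0,-0.01,0],[0,96,-1],1]
  force: 35

```text
time_s: 43.25
ee_pos: [457.3, -405.0, 200.0]
ee_rot: [-90.2, -0.2, 3.1]
force: [0.6, 2.1, 6.6]
gripper_width: 60.0
```

>>> carry_out:
  increments:
    - [[0,0,0],[0,-20,0],1]
    - [[0,0,0],[0,-60,0],1]
    - [[0,0,0],[0,-100,0],1]
    - [[0,0,0],[0,-135,0],1]
    - [[0,0,0],[0,-135,0],1]
    - [[0,0,0],[0,-135,0],1]

```text
time_s: 43.75
ee_pos: [456.5, -404.9, 335.8]
ee_rot: [-90.3, -0.3, 3.1]
force: [0.4, 0.1, -1.2]
gripper_width: 59.7
```

```bash
python3 - <<'E'
from row import *
s=env.state(); print(s["gripper_width"],s["ee_pos"],s["ee_rot"])
f=cam("wrist"); w=cloud(f); T=np.linalg.inv(np.block([[R.from_euler("xyz",s["ee_rot"],degrees=True).as_matrix(),np.array(s["ee_pos"])[:,None]],[np.zeros((1,3)),1]]))
hs=cv2.cvtColor(f["frame"],cv2.COLOR_BGR2HSV); L=w@T[:3,:3].T+T[:3,3]; m=(cv2.inRange(hs,(10,60,120),(25,200,255))>0)&(abs(L[...,0])<29)&(abs(L[...,2])<40)&(L[...,1]>150)&(L[...,1]<195)
P=L[m]; print("held, tool frame",m.sum(),np.percentile(P,[1,50,99],axis=0).round(1)); k=P[:,1]<np.percentile(P[:,1],15); print("crest",P[k].mean(0)); A=np.c_[2*P[:,1:],np.ones(len(P))]; sol=np.linalg.lstsq(A,(P[:,1:]**2).sum(1),rcond=None)[0]; print("circle c(y,z),r",sol[:2],np.sqrt(sol[2]+sol[:2]@sol[:2]))
a=cr(0.5,18)
chain([(*a,165,9.7)])
E
```

```text
59.68812509529761 [ 456.53395295 -404.87066268  335.78940533] [-90.30421399  -0.28558235   3.09354235]
held, tool frame 7084 [[-2.840e+01  1.667e+02 -7.900e+00]
 [-1.000e-01  1.704e+02  4.100e+00]
 [ 2.820e+01  1.871e+02  1.100e+01]]
crest [ -1.54146831 167.31877734  -3.78347974]
circle c(y,z),r [182.30452421  -4.12768147] 14.568999455874836
(np.float64(496.46004290237437), np.float64(278.32690713338184), 165, 9.7) -> [-1.15000e-01  7.71350e+01 -3.61300e+00  6.79605e+02]
```

>>> carry_out:
  increments:
    - [[0,0,0],[4,0,39],1]
    - [[0,0,0],[8,0,78],1]
    - [[0,0,0],[13,0,117],1]
    - [[0,0,0],[18,0,156],1]
    - [[0,0,0],[22,0,195],1]
    - [[0,0,0],[27,0,234],1]
    - [[0,0,0],[31,0,273],1]
    - [[0,0,0],[36,0,312],1]
    - [[0,0,0],[40,0,351],1]
    - [[0,0,0],[45,0,390],1]

```text
time_s: 44.63
ee_pos: [479.2, -10.9, 330.5]
ee_rot: [-90.0, 0.2, 3.1]
force: [0.4, -0.7, -0.6]
gripper_width: 59.6
```

>>> carry_out:
  increments:
    - [[0,-0.04,0],[4,0,39],1]
    - [[0,-0.08,0],[8,0,78],1]
    - [[0,-0.115,0],[13,0,117],1]
    - [[0,-0.115,0],[18,0,156],1]
    - [[0,-0.115,0],[22,0,195],1]
    - [[0,-0.115,0],[27,0,234],1]
    - [[0,-0.115,0],[32,0,273],1]
    - [[0,-0.115,0],[32,0,288],1]
    - [[0,-0.115,0],[32,0,288],1]
    - [[0,-0.115,0],[32,0,288],1]

```text
time_s: 45.47
ee_pos: [496.1, 276.5, 330.4]
ee_rot: [-90.1, 0.2, 9.8]
force: [0.0, -0.8, -0.4]
gripper_width: 59.5
```

```bash
python3 - <<'E'
from row import *
s=env.state(); print(s["gripper_width"],s["ee_pos"],s["ee_rot"],tocr(s["ee_pos"]))
row("pics/w19.png",50,80)
f=cam("wrist"); s=env.state(); w=cloud(f); T=np.linalg.inv(np.block([[R.from_euler("xyz",s["ee_rot"],degrees=True).as_matrix(),np.array(s["ee_pos"])[:,None]],[np.zeros((1,3)),1]]))
L=w@T[:3,:3].T+T[:3,3]; hs=cv2.cvtColor(f["frame"],cv2.COLOR_BGR2HSV); m=(cv2.inRange(hs,(10,60,120),(25,200,255))>0)&(abs(L[...,0])<28)&(abs(L[...,2])<40)&(L[...,1]>150)&(L[...,1]<190)
P=L[m]; k=P[:,1]<np.percentile(P[:,1],15); print("crest",m.sum(),P[k].mean(0))
chain([(*cr(0.5,16.5),96,9.7)])
E
```

```text
59.496392493813936 [496.06407946 276.52447619 330.44209299] [-90.12011313   0.20611649   9.78519608] [-0.19399301 16.2900532 ]
[327. 245.] cr 0.6 20.3 size 60.1 48.1 an 0.4 zmax 73.0 [152. 207. 236.] 6491
[327. 400.] cr -0.5 -109.4 size 46.0 8.3 an 3.9 zmax 71.2 [ 21.  60. 110.] 1079
crest 6909 [ -1.27277554 167.66800216  -3.34273612]
(np.float64(496.7127769717219), np.float64(276.84835192974856), 96, 9.7) -> [-1.0000e-03  6.3600e-01  6.3172e+01  1.5920e+00]
```

>>> carry_out:
  increments:
    - [[0,0,0],[0.5,25,0.5],1]
    - [[0,0,0],[0.5,45,0.5],1]
    - [[0,0,0],[0.5,56,0.5],1]
    - [[0,0,0],[0.5,61,0.5],1]
    - [[0,0,0],[0.5,61,0.5],1]
    - [[0,0,0],[0.5,61,0.5],1]

```text
time_s: 46.07
ee_pos: [497.5, 276.6, 271.7]
ee_rot: [-90.0, -0.0, 9.6]
force: [-0.1, -0.2, -0.4]
gripper_width: 60.1
```

```bash
python3 - <<'E'
from row import *
for _ in range(3):
    s=env.state(); print(s["gripper_width"],s["ee_pos"],s["force"],tocr(s["ee_pos"])); f=cam("wrist")
w=cloud(f); cv2.imwrite("pics/w20.png",f["frame"])
C=np.array([tocr(p) for p in w.reshape(-1,3)]).reshape(480,640,2); hs=cv2.cvtColor(f["frame"],cv2.COLOR_BGR2HSV)
m=(cv2.inRange(hs,(10,60,120),(25,200,255))>0)&(abs(C[...,0])<28)&(w[...,2]>75)&(w[...,2]<115); z=w[m][:,2]; k=z>np.percentile(z,85); print("held crest cradle y,z",C[m][k].mean(0),z.max())
E
```

```text
60.05071916989082 [497.46266201 276.61841356 271.65870545] [-0.14276814 -0.18672353 -0.42756356] [ 1.20042211 16.14700129]
59.78721764724995 [497.56513527 276.8798646  272.08919939] [ 0.76768747  0.02750284 -0.44947345] [ 1.34548209 16.38744883]
59.72290212864964 [497.54629562 277.02867603 272.29486364] [ 0.31453769 -0.01919315 -0.29792852] [ 1.35198492 16.53730705]
held crest cradle y,z [-0.18558389 12.80971886] 106.48974999117155
```

View pics/w20.png

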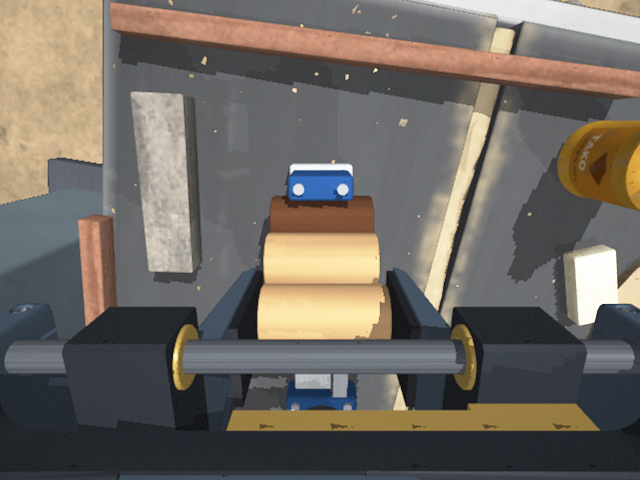

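The held dowel's crest is above the gap (cradle y about 12.8), at (323,300) in the picture. I'll lower 6 mm in small steps and release.

>>> carry_out:
  increments:
    - [[0,0,0],[-0.8,2,-0.5],1]
    - [[0,0,0],[-0.8,4,-0.5],1]
    - [[0,0,0],[-0.8,5.5,-0.5],1]
    - [[0,0,0],[-0.8,6,-0.5],1]
    - [[0,0,0],[-0.8,6,-0.5],1]

```text
time_s: 46.63
ee_pos: [496.4, 276.7, 267.7]
ee_rot: [-90.0, -0.1, 9.7]
force: [-3.7, -1.0, 13.7]
gripper_width: 59.7
```

```bash
python3 - <<'E'
from go import *
s=env.state(); print(s["gripper_width"],s["ee_pos"],s["force"],tocr(s["ee_pos"]))
E
```

```text
59.72535368788066 [496.40178205 276.68792796 267.72750136] [-3.7089593  -0.98746519 13.71683815] [ 0.16642149 16.39426888]
```

>>> carry_out:
  increments:
    - [[0,0,0],[0,-1,0],1]
    - [[0,0,0],[0,-1,0],1]
    - [[0,0,0],[0,-1,0],0.3]
    - [[0,0,0],[0,-1,0],0.2]
    - [[0,0,0],[0,-1,0],0.2]
    - [[0,0,0],[0,-1,0],0.2]
    - [[0,0,0],[0,-14,0],0.2]
    - [[0,0,0],[0,-45,0],0.2]
    - [[0,0,0],[0,-85,0],0.1]

```text
time_s: 47.38
ee_pos: [495.7, 276.1, 347.9]
ee_rot: [-90.2, 0.4, 9.7]
force: [1.0, 0.1, 1.0]
gripper_width: 76.9
```

>>> carry_out:
  increments:
    - [[0,0,0],[0,-35,-40],0]
    - [[0,0,0],[0,-70,-80],0]
    - [[0,0,0],[0,-100,-120],0]
    - [[0,0,0],[0,-100,-120],0]
    - [[0,0,0],[0,-100,-120],0]
    - [[0,0,0],[0,-100,-120],0]

```text
time_s: 47.88
ee_pos: [516.7, 157.3, 451.0]
ee_rot: [-90.0, -0.1, 9.5]
force: [-0.1, 0.6, -1.0]
gripper_width: 91.2
```

```bash
python3 - <<'E'
from row import *
s=env.state(); print(s["gripper_width"],s["ee_pos"],s["force"])
f=row("pics/w21.png",36,110); print("layers"); row(None,80,110); row(None,62,72)
f2=cam("scene"); cv2.imwrite("pics/s21.png",np.hstack([cv2.resize(f["frame"],(400,300)),cv2.resize(f2["frame"][200:340,130:320],(400,300),interpolation=cv2.INTER_CUBIC)]))
blobs(dict(frame=f["frame"],w=cloud(f)),6,60,(340,720,-100,420))
E
```

```text
91.18094856507929 [516.74103221 157.25738321 450.97201276] [-0.11069207  0.62565317 -0.9606211 ]
[323.  27.] cr -0.1 67.0 size 35.9 14.2 an 0.3 zmax 50.1 [168. 110.  71.] 741
[324.  89.] cr 0.8 12.4 size 60.2 92.0 an 0.3 zmax 100.4 [104. 146. 180.] 6719
[323. 148.] cr -0.5 -41.4 size 11.8 35.1 an 89.9 zmax 47.1 [ 38.  42. 174.] 458
[323. 222.] cr 0.1 -117.8 size 46.1 22.1 an 7.1 zmax 72.5 [ 59. 127. 206.] 767
layers
[325.  86.] cr 0.7 11.9 size 60.0 30.6 an 0.0 zmax 100.7 [132. 183. 218.] 2880
[326.  59.] cr 0.6 37.0 size 12.8 59.7 an 90.0 zmax 71.8 [142. 198. 234.] 865
[326. 117.] cr 0.9 -10.6 size 15.4 60.0 an 90.0 zmax 71.9 [ 96. 134. 168.] 986
[325. 226.] cr -0.4 -114.7 size 46.0 12.6 an 11.7 zmax 71.9 [ 55. 132. 221.] 537
px [226.  48.] xy 394.9 297.7 size 90.8 30.8 ang -82.7 z95 23.9 bgr [141. 150. 156.] 3259
px [494.  27.] xy 651.3 359.5 size 48.1 22.3 ang -49.3 z95 55.9 bgr [23. 69. 98.] 1292
px [323.  36.] xy 489.6 319.0 size 59.4 29.9 ang 11.9 z95 48.5 bgr [106.  87.  86.] 1602
px [176. 179.] xy 353.0 139.2 size 277.7 15.3 ang -86.9 z95 19.8 bgr [ 92. 113. 156.] 3933
px [502. 113.] xy 689.0 281.4 size 64.9 34.6 ang -57.6 z95 15.8 bgr [223. 235. 238.] 1574
px [323. 170.] xy 510.8 191.1 size 103.0 59.4 ang -81.2 z95 46.2 bgr [120. 120. 138.] 4070
px [467. 214.] xy 679.4 171.9 size 106.4 27.3 ang 82.8 z95 21.8 bgr [207. 223. 228.] 2563
px [326. 237.] xy 523.6 121.7 size 51.5 24.6 ang 14.6 z95 28.5 bgr [157. 139. 128.] 531
px [371. 316.] xy 595.3 31.4 size 107.6 44.2 ang 25.6 z95 29.2 bgr [115. 111. 103.] 971
px [253. 324.] xy 455.0 -10.0 size 41.9 21.1 ang 79.9 z95 11.9 bgr [100. 127. 165.] 481
px [373. 382.] xy 611.7 -56.9 size 112.2 32.0 ang 9.6 z95 29.2 bgr [111. 107.  99.] 1120
```

View pics/s21.png

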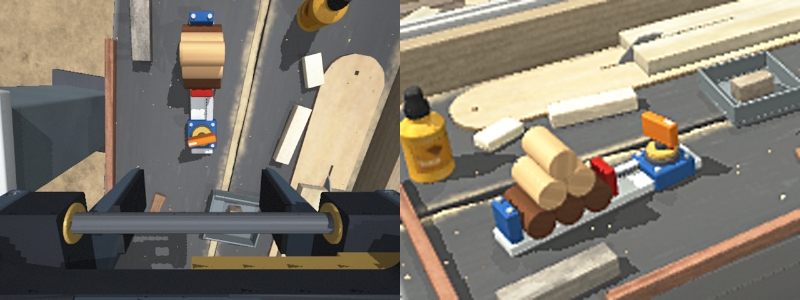

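The pyramid stands. The top crest is at cradle y 11.9, z about 100, matching 83.4 + 16. The waste is in the tray and the wing angle hasn't changed.

```bash
python3 - <<'E'
from h import *
print(env.job_done())
E
```

```text
the job is handed in; nothing more can be done
None
```

The job is done and handed in. The offcut is in the tray, the three dark dowels are clamped, and all three pale dowels were there and are stacked as a pyramid. Simulated time was about 48 s.

**Order of work:** I dropped the offcut first, then laid the dark dowels. Next I turned the wing clockwise about 137° in one grip until the cheek stopped. Then I saddled the pale dowels at y = 28, -4 and 12 mm. One pale dowel had been knocked against the right-hand stop strip. I found it again and picked it up with the pads offset from the strip.

**Last checks:**
- **Bottom row:** after clamping, two dark centres read y = 12.4 and -19.7 mm. The third was partly hidden in that view, but read 43.1 mm just before. All were within about 1.5 mm in x.
- **Pyramid:** the top dowel reads y = 11.9 mm with its crest at about 100 mm, against 12 and 99.4 expected. The two below it read 71.8 mm and 71.9 mm at the top, against 71.7 expected.
- **Clutch slip:** about 0.25 rad, so inside 0.1–0.8. This is worked out from the wing's angle and the cheek's travel, because the collar's red stripe was hidden and I could not check it directly.
- **Surroundings:** the offcut lies in the tray, the glue bottle is still standing, and I saw no offcut shoved. The robot was clear and touching nothing.

No check failed. The readings had 1–2 mm of noise, and depth reads about 1.3 mm high.

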